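Clear the spent filter cartridges from a rusted cradle

ROBOT

A 6-joint arm with a two-finger parallel gripper is mounted at the origin on the work surface. World frame = base frame: x ahead of the robot, y to its left, z up, the work surface at z = 0. Lengths are in m, angles in rad, forces in N, time in s.
With the tool pointing down it reaches from about 0.375 to 0.9 m from the base axis. Payload 3.1 kg.
Tool frame: the origin (TCP) lies at the very end of the fingers, on their centre line; the grasp point (between the pads) lies 19 mm behind it (tcp_to_grasp is the distance from the TCP to the grasp point, in m); z points along the fingers, y is the direction in which the jaws open and shut (so a half turn about z gives the same grasp; the last joint's range is limited). The gripper opens to 85 mm and grips with 20 to 120 N. Pads are 22 mm wide; open, the fingers measure 114 mm over their backs; the gripper's body (76 mm by 85 mm) begins 54 mm behind the grasp point. The pads swing forward as they close: fully open they stand 13 mm farther back than shut.
Start: joints at [-1.431, 0.527, 1.433, -0, 1.181, -0.178], TCP at [0.195, -0.594, 0.231] pointing down, gripper open.
Joint ranges: [-3.08, 3.08], [-0.75, 2.2], [0.22, 2.44], [-1.43, 4.57], [0, 2.65], [-2.85, 2.85]. Speed limits (rad/s): [2.79, 2.79, 3.14, 3.14, 3.14, 3.14].

INTERFACE

Orientations are given as a unit quaternion [x, y, z, w].
In Python, from station import sense, snapshot, camera_info, sign_off, tcp_to_grasp gives the robot as it stands.
- The arm moves only by the shell command python3 -m inch 'ROWS' [FORCE]. ROWS is JSON, a list of rows, each a list of 3 entries, a list of its own where there are three numbers: the closure, from -1 (fully open) to 1 (shut), so that 0 is half open, then the shift along the tool's x, y, z normalised to -1 to 1, where 1 is 10 cm, then the turn, a rotation vector about the tool's x, y, z normalised to -1 to 1, where 1 is 360 degrees. In form: [[jaw, [dx, dy, dz], [ax, ay, az]], ...]. A call has 1 to 20 rows; each row is the pose to reach, as a shift and turn from the pose commanded when the call began, along the tool's axes at that moment, turning the shorter way round; what a row does not reach only later rows make up. A row lasts 1/10 s, in which the tool goes at most 50 mm and 8.59 degrees, less where a joint would pass 70% of its speed; a pose out of reach is approached as far as the arm can. A call with a number of a shift or a turn outside -1 to 1 is refused whole. A call with a gripper value outside its range is refused whole. The fingers move at their own pace and stop on an object; FORCE is the grip in N (left out, the last holds). Time passes only in rows, so rows that repeat a pose let the fingers close. It gives the time, the measured TCP pose, the force and the opening at its end, in the units of the state.
- sense(): the state, without advancing time (a new reading comes with each control period).
- snapshot(name): name is "side" or "top" or "wrist"; returns (picture, depth): 420x560x3 uint8, blue, green, red; 420x560 float32, m along the optical axis (not along the pixel's ray), 0 where there is no reading.
- camera_info(name): a dict with "K" (3x3 intrinsics, pixels), "origin" and "orientation" of the camera in the world. Camera axes: x right, y down, z forward; pixel columns grow to the right and rows downward; lengths in m; the calibration is good to about 2 mm. A picture is of the moment at which its call begins: read the wrist's pose just before it. camera_info takes no time and is no camera call; for the wrist camera it gives the pose at the moment of the call.
- sign_off(): hands the job in, once; it reports no verdict.
The state is a dict: "t": time; "q": joint angles; "qd": joint speeds; "tau": joint torques, N m; "tcp_pos": TCP position; "tool_rot": TCP orientation; "force": force on the tool from outside, world axes, zero at the start; "ft_torque": the same for the moment, N m; "finger_gap": opening from 0.0 (shut) to 1.0 (fully open).
Only numpy, scipy, OpenCV 4.12 (cv2) and the standard library are available. Lean on these libraries where they do the work, as an engineer would, in place of code of your own. Each camera call takes 0.05 s, during which the arm holds its last target.

TASK

The slide bolt on the cartridge cradle has rusted: work it free with short to-and-fro strokes until it draws right out, lift the hold-down bar it locks, slide every spent cartridge out from beneath and lay them all in the grey tray, flat on its floor. Then lower the bar fully and push the bolt fully home again, leaving the other things on the bench where they are.

Things in the scene. Friction and masses are not known exactly. Their poses are not given: they have to be found in the camera images.
- cradle: Steel cradle fixed to the bench, base 220 (x) x 345 (y) x 12 mm. Origin on the bench under the middle of its four lanes; x runs along the lanes from the open front (-x, robot side) to the closed rear, z up. Lanes at y = -105, -35, 35, 105 mm, floor 12 mm up, with rails 24.5 mm high between. Bar uprights at x = 80, y = +-159 mm, 95 mm high.
- hood_edge (a point): Front edge of the fixed steel hood over the rear ends of all lanes: at cradle x = 40, y = 0, 58 mm up (hood 6 mm thick, its underside 55 mm above the bench, 43 mm above the lane floors). The rear of each cartridge is under it: slide a cartridge towards the cradle's -x until its rear end is clear of this edge before lifting it.
- bolt (a joint): Draw of the rusted bolt, m, along the cradle's -x: 0 home, 0.055 right out; below 0.04 it locks the bar. Seized at start, 8 mm drawn. A first pull stops dead at 10 to 21 mm; push it back until it stops dead (2 mm or less) and the next pull runs 3 mm farther, and so on; after about 4 to 6 pulls it runs freely both ways. Moves under 5 to 20 N, up to 30 N to break loose; more force does not help.
- bolt_knob (a point): Middle of the free upper part of the bolt's upright rust-brown knob, a round pin of 18 mm diameter, free from 20 mm below to 20 mm above this point, 129 mm above the bench. Moves with the bolt. Its grey guide and keeper stand under and behind it at cradle y = -175 mm, x = -115 to 7 mm, up to 108 mm high.
- bar (a joint): Angle of the hinged hold-down bar, rad: 0 = down, 1.9 = fully up, leaning back. Its stiff hinge (0.5 N m) holds it wherever it is left; lifting or lowering at the sleeve takes up to 6 N. It turns about the cradle's +y axis through point bar_hinge, so that the sleeve rises and goes back towards the cradle's +x.
- bar_grip (a point): Centre of the black rubber sleeve (18 mm diameter, 44 mm long) in the middle of the round steel bar (14 mm, along the cradle's y). Bar down: 82 mm above the bench, cradle x = -45, y = 0. The bar's four feet (10 mm rods) reach 26 mm below it at y = +-35, +-105 mm and keep the cartridge fins from sliding out; as the bar goes up they swing to the front.
- bar_hinge (a point): Point of the bar's hinge axis at cradle x = 80, y = 0, 82 mm above the bench. The sleeve goes round it at a radius of 125 mm.
- tray: Loose grey open tray, 2 kg, outside 175 (x) x 275 (y) x 40 mm high, walls and floor 5 mm. Origin at the middle of its underside, z up. Four cartridges fit side by side, lying along its x.
- cart0_mid (a point): Spent filter cartridge (two to four alike, in any lanes; absent ones give None), 0.26 kg: ivory block 130 (x) x 44 (y) x 40 mm high with a grey grip fin on top, 44 (x) x 16 (y) x 32 mm high, its centre 10 mm to -x of the middle. Point: the block's middle, half-way up, 36 mm above the underside; the fin spans 4 to 36 mm above it. x along its length (to the rear in the cradle), z up.
- cart1_mid (a point): Spent filter cartridge (two to four alike, in any lanes; absent ones give None), 0.26 kg: ivory block 130 (x) x 44 (y) x 40 mm high with a grey grip fin on top, 44 (x) x 16 (y) x 32 mm high, its centre 10 mm to -x of the middle. Point: the block's middle, half-way up, 36 mm above the underside; the fin spans 4 to 36 mm above it. x along its length (to the rear in the cradle), z up.
- cart2_mid (a point): Spent filter cartridge (two to four alike, in any lanes; absent ones give None), 0.26 kg: ivory block 130 (x) x 44 (y) x 40 mm high with a grey grip fin on top, 44 (x) x 16 (y) x 32 mm high, its centre 10 mm to -x of the middle. Point: the block's middle, half-way up, 36 mm above the underside; the fin spans 4 to 36 mm above it. x along its length (to the rear in the cradle), z up.
- cart3_mid (a point): Spent filter cartridge (two to four alike, in any lanes; absent ones give None), 0.26 kg: ivory block 130 (x) x 44 (y) x 40 mm high with a grey grip fin on top, 44 (x) x 16 (y) x 32 mm high, its centre 10 mm to -x of the middle. Point: the block's middle, half-way up, 36 mm above the underside; the fin spans 4 to 36 mm above it. x along its length (to the rear in the cradle), z up.
- wash_bottle: Bystander, to be left alone: white plastic wash bottle, 64 dia. x 170 high (mm). Origin under its centre (tools: within their length).
- beaker: Bystander, to be left alone: glass beaker, 70 dia. x 95 high (mm). Origin under its centre (tools: within their length).
- jar: Bystander, to be left alone: amber glass jar with a black lid, 70 dia. x 90 high (mm). Origin under its centre (tools: within their length).
- wrench: Bystander, to be left alone: steel wrench, 170 long, lying flat (mm). Origin under its centre (tools: within their length).
- brush: Bystander, to be left alone: brush, 180 long, lying flat (mm). Origin under its centre (tools: within their length).
- elbow: Bystander, to be left alone: brass pipe elbow, about 70 x 45, 32 high (mm). Origin under its centre (tools: within their length).

How it is judged:
On the way, in this order (a step that is already met when the one before it is completed fails the run):
1. the bolt is worked free and drawn right out (value of joint bolt above 0.046 m), for 0.2 s.
2. the hold-down bar is lifted well up (value of joint bar above 1 rad), for 0.2 s.
3. every cartridge present is in the tray, while the bar is still up (x of cart0_mid in the frame of tray between -0.06 and 0.06 m and y of cart0_mid in the frame of tray between -0.13 and 0.13 m and z of cart0_mid in the frame of tray between 0 and 0.056 m and x of cart1_mid in the frame of tray between -0.06 and 0.06 m and y of cart1_mid in the frame of tray between -0.13 and 0.13 m and z of cart1_mid in the frame of tray between 0 and 0.056 m and x of cart2_mid in the frame of tray between -0.06 and 0.06 m and y of cart2_mid in the frame of tray between -0.13 and 0.13 m and z of cart2_mid in the frame of tray between 0 and 0.056 m and x of cart3_mid in the frame of tray between -0.06 and 0.06 m and y of cart3_mid in the frame of tray between -0.13 and 0.13 m and z of cart3_mid in the frame of tray between 0 and 0.056 m and value of joint bar above 0.8 rad), for 0.2 s.
4. the bar is lowered again (value of joint bar below 0.08 rad), for 0.2 s.
At the end, for the whole second after the job is handed in: Every cartridge present lies at rest within the tray's walls on its floor (centre within 60 mm and 130 mm of the tray's middle along x and y and less than 56 mm above its underside, not stacked), the hold-down bar is down (below 0.08 rad) and the bolt is home again over it (less than 6 mm drawn) (x of cart0_mid in the frame of tray between -0.06 and 0.06 m and y of cart0_mid in the frame of tray between -0.13 and 0.13 m and z of cart0_mid in the frame of tray between 0 and 0.056 m and x of cart1_mid in the frame of tray between -0.06 and 0.06 m and y of cart1_mid in the frame of tray between -0.13 and 0.13 m and z of cart1_mid in the frame of tray between 0 and 0.056 m and x of cart2_mid in the frame of tray between -0.06 and 0.06 m and y of cart2_mid in the frame of tray between -0.13 and 0.13 m and z of cart2_mid in the frame of tray between 0 and 0.056 m and x of cart3_mid in the frame of tray between -0.06 and 0.06 m and y of cart3_mid in the frame of tray between -0.13 and 0.13 m and z of cart3_mid in the frame of tray between 0 and 0.056 m and linear speed of each of cart0, cart1, cart2, cart3 below 0.02 m/s and value of joint bar below 0.08 rad and value of joint bolt below 0.006 m); the robot touches nothing.
It fails at once if a bystander (wash bottle, beaker, jar, wrench, brush or elbow) is moved more than 40 mm (distance of any of wash_bottle, beaker, jar, wrench, brush, elbow from where it was at the start of the episode above 0.04 m).
Of cart0, cart1, cart2, cart3 only 2 to 4 are there at a start; the rules pass over those that are not, and their reading is None.
At some moment in a run one of tray may be knocked a few centimetres aside while the robot is not near it.
Once in a run the grip may slacken for a moment while it holds something.
It also fails if it takes over 210 s, if anything falls off the work surface, if the arm or the gripper's body presses on something with over 40 N, if the wrist force passes 120 N, or if a joint passes its speed limit or range.

## Working session

There is one attempt and no reset: what is moved stays moved. The work goes in short steps, Python scripts to look and compute and a shell command to move; the robot and the scene stay as the last step left them, time stands still between calls to the robot, and variables do not carry over. Pictures are saved under pics/ and viewed, and the job is handed in when it is done.

```bash
ls; mkdir -p pics; cat > h.py <<'E'
import numpy as np, cv2
from scipy.spatial.transform import Rotation as R
from station import *
def cam(n):
    c=camera_info(n); return np.array(c["K"]),np.array(c["origin"]),R.from_quat(c["orientation"]).as_matrix()
def pts(n,depth,c=None):
    K,o,M=c or cam(n); v,u=np.mgrid[:420,:560]
    P=np.stack([(u-K[0,2])/K[0,0]*depth,(v-K[1,2])/K[1,1]*depth,depth],-1)
    return P@M.T+o
def proj(n,p,c=None):
    K,o,M=c or cam(n); q=(np.atleast_2d(p)-o)@M; return np.c_[q[:,0]/q[:,2]*K[0,0]+K[0,2],q[:,1]/q[:,2]*K[1,1]+K[1,2]]
def ray(n,uv,z,c=None):
    K,o,M=c or cam(n); d=np.array([(uv[0]-K[0,2])/K[0,0],(uv[1]-K[1,2])/K[1,1],1])@M.T
    return o+d*(z-o[2])/d[2]
E
python3 - <<'E'
from h import *
s=sense();print(s)
print(tcp_to_grasp)
for n in("side","top","wrist"):
    print(n,cam(n))
    c=cam(n);im,d=snapshot(n);cv2.imwrite(f"pics/{n}0.png",im);np.savez(f"{n}0.npz",im=im,d=d,K=c[0],o=c[1],M=c[2])
E
```

```text
pics
{'t': 0.0, 'q': array([-1.43149950e+00,  5.28487453e-01,  1.43391106e+00, -5.01637292e-06,
        1.18140502e+00, -1.78506369e-01]), 'qd': array([1.15654624e-03, 6.64591110e-04, 1.81967656e-05, 1.80642404e-03,
       6.23778038e-04, 9.43580766e-04]), 'tau': array([-6.36922869e-04, -4.42353272e+01, -1.78022772e+01, -3.55334741e-04,
        8.43287475e-03, -2.09559389e-06]), 'tcp_pos': array([ 0.19522111, -0.59296696,  0.23031776]), 'tool_rot': array([ 9.87400929e-01,  1.58234582e-01,  1.93515960e-05, -1.10527349e-03]), 'force': array([-0.86046769, -0.61489487, -0.09011355]), 'ft_torque': array([0.04329542, 0.00127245, 0.00365499]), 'finger_gap': 1.0004797923646056}
0.0187
side (array([[492.87565035,   0.        , 286.02595921],
       [  0.        , 492.87565035, 199.77150952],
       [  0.        ,   0.        ,   1.        ]]), array([0.331712  , 0.73147604, 0.82602248]), array([[-0.95538828, -0.19797067,  0.21918223],
       [-0.29529567,  0.62567288, -0.72203456],
       [ 0.00580529, -0.75454692, -0.65622042]]))
top (array([[450.979261  ,   0.        , 283.07743109],
       [  0.        , 450.979261  , 205.88553193],
       [  0.        ,   0.        ,   1.        ]]), array([ 0.47823905, -0.02346278,  1.084157  ]), array([[-9.61902425e-03, -9.96368643e-01,  8.45990608e-02],
       [-9.99953113e-01,  9.67894693e-03,  2.98182583e-04],
       [-1.11592959e-03, -8.45922260e-02, -9.96415029e-01]]))
wrist (array([[339.06154503,   0.        , 279.82828113],
       [  0.        , 339.06154503, 210.67504486],
       [  0.        ,   0.        ,   1.        ]]), array([ 0.27520781, -0.56729222,  0.37255832]), array([[ 0.31130466, -0.89956195, -0.30639468],
       [-0.95030842, -0.29529813, -0.09855419],
       [-0.00182218,  0.32184982, -0.94678898]]))
```

View pics/top0.png

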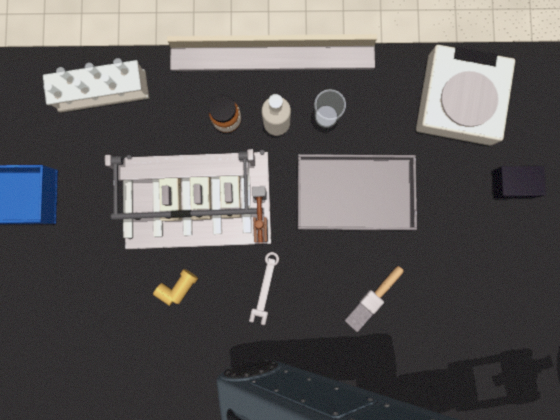

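View pics/side0.png

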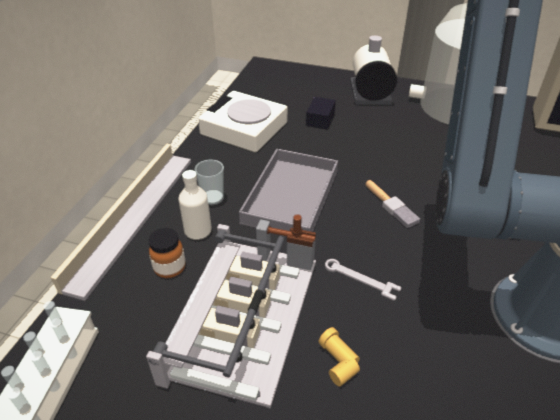

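```bash
python3 - <<'E'
from h import *
z=np.load("top0.npz");im=z["im"]
c=cv2.resize(im[140:255,95:285],None,fx=4,fy=4,interpolation=cv2.INTER_CUBIC);cv2.imwrite("pics/tz.png",c)
z=np.load("side0.npz");im=z["im"]
c=cv2.resize(im[205:405,140:330],None,fx=3,fy=3,interpolation=cv2.INTER_CUBIC);cv2.imwrite("pics/sz.png",c)
E
```

```text
(no output)
```

View pics/tz.png

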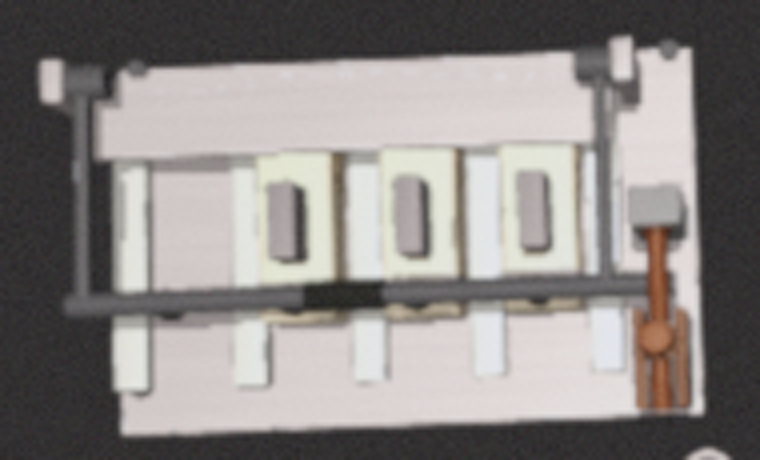

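View pics/sz.png

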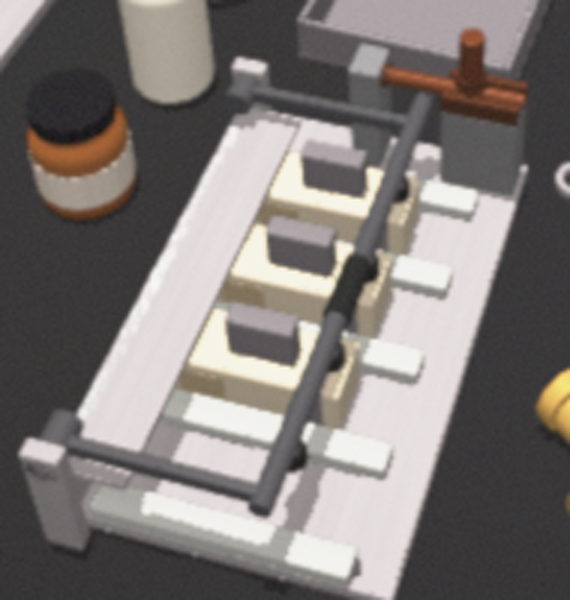

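View pics/wrist0.png

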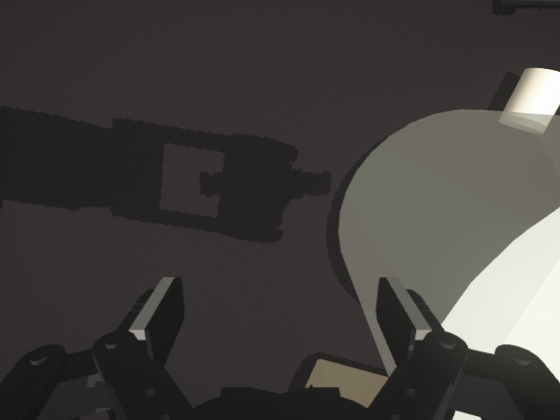

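```bash
python3 - <<'E'
from h import *
def r(u,v,z): return ray("top",(95+(u+.5)/4-.5,140+(v+.5)/4-.5),z)
A=r(121,436,.012);B=r(704,414,.012);C=r(692,48,.012)
print("front corners",A,B,"rear right",C, np.linalg.norm(A-B),np.linalg.norm(B-C))
print("sleeve",r(343,294,.082+.009*.3)); print("bar ends",r(66,303,.082),r(670,285,.082))
print("knob",r(655,336,.149))
for n in [(285,220),(410,215),(534,210)]: print("fin top",r(*n,.012+.072))
z=np.load("top0.npz");c=(z["K"],z["o"],z["M"]);P=pts("top",z["d"],c);im=z["im"]
# rust mask
hsv=cv2.cvtColor(im,cv2.COLOR_BGR2HSV)
# depth-based: knob
m=(P[...,2]>.135)&(P[...,0]>.3)&(np.abs(P[...,1]-.05)<.1)&(P[...,2]<.16)
print("knob cloud",m.sum(),P[m].mean(0))
m=(P[...,2]>.075)&(P[...,2]<.095)&(P[...,0]>.4)&(P[...,0]<.6)&(P[...,1]>0)&(P[...,1]<.42)
ys,xs=np.where(m)
k=(xs>110)&(xs<265)&(ys>208)&(ys<220); Q=P[ys[k],xs[k]]; print(len(Q)); f=np.polyfit(Q[:,1],Q[:,0],1);print("bar fit",f,Q[:,1].min(),Q[:,1].max())
# tray rim
m=(P[...,2]>.03)&(P[...,2]<.05); m[:, :290]=0; m[:,425:]=0; m[:150]=0;m[235:]=0
ys,xs=np.where(m);print(cv2.minAreaRect(P[ys,xs,:2].astype(np.float32)),len(ys))
z=np.load("side0.npz");c=(z["K"],z["o"],z["M"]);P=pts("side",z["d"],c);im=z["im"]
m=(P[...,2]>.13)&(P[...,0]>.3)&(P[...,0]<.6)&(np.abs(P[...,1]-.05)<.1)&(P[...,2]<.16)
print("knob cloud side",m.sum(),P[m].mean(0),P[m].min(0),P[m].max(0))
E
```

```text
front corners [0.47134845 0.35241413 0.012     ] [0.48100644 0.00721346 0.012     ] rear right [0.70089927 0.01284428 0.012     ] 0.34533575364848884 0.21996490937458443
sleeve [0.54917175 0.20515549 0.0847    ]
bar ends [0.54583616 0.35998673 0.082     ] [0.55262213 0.02362844 0.082     ]
knob [0.52120763 0.02840955 0.149     ]
fin top [0.5909085  0.23807251 0.084     ]
fin top [0.59303474 0.16835715 0.084     ]
fin top [0.59516709 0.09917773 0.084     ]
knob cloud 94 [0.61506941 0.01282412 0.14689808]
939
bar fit [-0.01883899  0.55309178] 0.01971559802595999 0.3574064805612423
((0.6010637283325195, -0.19716478884220123), (0.27369439601898193, 0.17457318305969238), 89.43891143798828) 899
knob cloud side 88 [0.51987962 0.03188641 0.1433043 ] [0.51245922 0.02090269 0.13062046] [0.5291836  0.03744495 0.15145513]
```

```bash
cat >> h.py <<'E'
# cradle pose
CY=0.0235
CO=np.array([0.5945,0.2045,0]); CR=R.from_euler('z',CY).as_matrix()
def cw(x,y,z): return CO+CR@np.array([x,y,z])
def wc(p): return CR.T@(np.asarray(p)-CO)
def down(yaw): # tool x at yaw, z down
    return R.from_matrix(np.array([[np.cos(yaw),np.sin(yaw),0],[np.sin(yaw),-np.cos(yaw),0],[0,0,-1]]))
def plan(p,yaw=None):
    s=sense(); T=R.from_quat(s["tool_rot"]); d=T.inv().apply(np.asarray(p)-s["tcp_pos"])*10
    t=np.zeros(3) if yaw is None else (T.inv()*down(yaw)).as_rotvec()/(2*np.pi)
    print("shift",d.round(3),"turn",t.round(4),"n",int(np.ceil(max(abs(d)))))
def st():
    s=sense();M=R.from_quat(s["tool_rot"]).as_matrix()
    print("t%.1f"%s["t"],"tcp",s["tcp_pos"].round(4),"cradle",wc(s["tcp_pos"]).round(4),"F",s["force"].round(1),"gap",round(s["finger_gap"],3),"yaw",np.degrees(np.arctan2(M[1,0],M[0,0])).round(1),"tilt",M[2,:2].round(3))
E
python3 - <<'E'
from h import *
print(wc([.5207,.029,0])); plan([.5207,.0295,.23],np.pi/2+CY)
E
```

```text
[-0.07790349 -0.1737174   0.        ]
shift [ 5.037 -4.898  0.015] turn [-2.000e-04 -2.000e-04 -2.032e-01] n 6
```

```bash
for i in 1; do python3 -m inch '[[-1,[0.5,-0.5,0],[0,0,0]],[-1,[1,-1,0],[0,0,0]],[-1,[1,-1,0],[0,0,0]],[-1,[1,-1,0],[0,0,0]],[-1,[1,-1,0],[0,0,0]]]'; done
python3 -m inch '[[-1,[1,-1,0],[0,0,0]],[-1,[1,-1,0],[0,0,0]],[-1,[1,-1,0],[0,0,0]],[-1,[1,-1,0],[0,0,0]]]'
python3 -m inch '[[-1,[1,-1,0],[0,0,0]],[-1,[1,-1,0],[0,0,0]],[-1,[1,-1,0],[0,0,0]],[-1,[1,-1,0],[0,0,0]]]'
python3 -c "
from h import *
st();plan([.5207,.0295,.23],np.pi/2+CY)"
```

```text
t: 0.65
tcp_pos: [0.2596, -0.4669, 0.2315]
tool_rot: [0.987, 0.159, -0.0, 0.0]
force: [-0.3, -0.6, -0.7]
finger_gap: 0.999
t: 1.05
tcp_pos: [0.3235, -0.3377, 0.231]
tool_rot: [0.987, 0.16, -0.0, -0.002]
force: [-0.7, -0.4, 0.1]
finger_gap: 1.001
t: 1.45
tcp_pos: [0.3878, -0.2128, 0.2313]
tool_rot: [0.987, 0.16, 0.0, -0.0]
force: [-1.1, -0.3, -0.1]
finger_gap: 0.995
t1.4 tcp [ 0.3878 -0.2128  0.2313] cradle [-0.2164 -0.4124  0.2313] F [-1.1 -0.3 -0.1] gap 0.995 yaw 18.5 tilt [ 0.001 -0.001]
shift [ 2.027 -1.878  0.016] turn [-0.000e+00 -2.000e-04 -2.025e-01] n 3
```

```bash
python3 -m inch '[[-1,[1,-0.9,0],[0,0,-0.2]],[-1,[1,-0.9,0],[0,0,-0.2025]],[-1,[1,-0.9,0],[0,0,-0.2025]],[-1,[1,-0.9,0],[0,0,-0.2025]],[-1,[1,-0.9,0],[0,0,-0.2025]],[-1,[1,-0.9,0],[0,0,-0.2025]],[-1,[1,-0.9,0],[0,0,-0.2025]],[-1,[1,-0.9,0],[0,0,-0.2025]],[-1,[1,-0.9,0],[0,0,-0.2025]],[-1,[1,-0.9,0],[0,0,-0.2025]],[-1,[1,-0.9,0],[0,0,-0.2025]]]'
python3 -c "
from h import *
st();plan([.5207,.0295,.23],np.pi/2+CY)"
```

```text
t: 2.55
tcp_pos: [0.4541, -0.1, 0.2313]
tool_rot: [0.701, 0.713, -0.0, 0.001]
force: [-0.6, -0.1, -0.0]
finger_gap: 1.0
t2.5 tcp [ 0.4541 -0.1     0.2313] cradle [-0.1475 -0.3011  0.2313] F [-0.6 -0.1 -0. ] gap 1.0 yaw 90.9 tilt [-0.001  0.001]
shift [1.285 0.686 0.013] turn [ 0.0001  0.0001 -0.0012] n 2
```

```bash
python3 -m inch '[[-1,[0.64,0.34,0],[0,0,0]],[-1,[0.9,0.6,0],[0,0,0]],[-1,[1,0.68,0],[0,0,0]],[-1,[1,0.68,0],[0,0,0]]]'
python3 -m inch '[[-1,[0.28,0,0],[0,0,0]],[-1,[0.28,0,0],[0,0,0]],[-1,[0.28,0,0],[0,0,0]],[-1,[0.28,0,0],[0,0,0]]]'
python3 -c "
from h import *
st();plan([.5207,.0295,.113],np.pi/2+CY)
im,d=snapshot('wrist');cv2.imwrite('pics/w1.png',im)"
```

```text
t: 2.95
tcp_pos: [0.5217, 0.0043, 0.2313]
tool_rot: [0.7, 0.715, 0.001, 0.001]
force: [-0.6, -1.0, 0.2]
finger_gap: 1.002
t: 3.35
tcp_pos: [0.5189, 0.0298, 0.2313]
tool_rot: [0.701, 0.713, -0.0, 0.0]
force: [-0.1, -0.3, 0.1]
finger_gap: 1.0
t3.4 tcp [0.5189 0.0298 0.2313] cradle [-0.0797 -0.1729  0.2313] F [-0.1 -0.3  0.1] gap 1.0 yaw 91.0 tilt [-0.001 -0.   ]
shift [-0.003  0.018  1.183] turn [-0.      0.0001 -0.0009] n 2
```

View pics/w1.png

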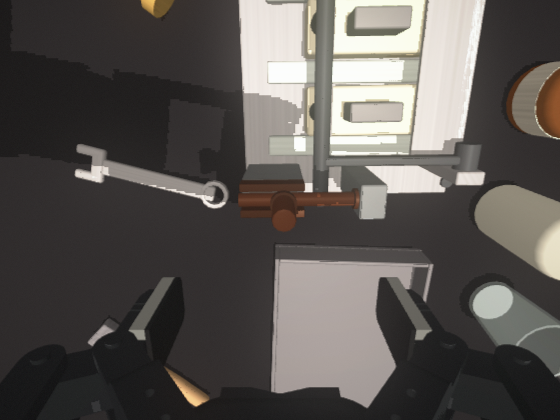

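The wrist view shows the knob at (284,215), centred between the pads. I'll descend and grip it.

```bash
python3 -m inch '[[-1,[0,0.02,0.4],[0,0,0]],[-1,[0,0.02,0.8],[0,0,0]],[-1,[0,0.02,1],[0,0,0]],[-1,[0,0.02,1],[0,0,0]]]'
python3 -m inch '[[-1,[0,0,0.17],[0,0,0]],[-1,[0,0,0.17],[0,0,0]],[1,[0,0,0.17],[0,0,0]],[1,[0,0,0.17],[0,0,0]],[1,[0,0,0.17],[0,0,0]],[1,[0,0,0.17],[0,0,0]],[1,[0,0,0.17],[0,0,0]],[1,[0,0,0.17],[0,0,0]],[1,[0,0,0.17],[0,0,0]],[1,[0,0,0.17],[0,0,0]]]' 50
python3 -c "
from h import *
st()
im,d=snapshot('side');cv2.imwrite('pics/s1.png',cv2.resize(im[150:350,180:400],None,fx=3,fy=3))"
```

```text
t: 3.8
tcp_pos: [0.5187, 0.0304, 0.1287]
tool_rot: [0.701, 0.713, -0.002, -0.003]
force: [0.1, 0.3, 0.8]
finger_gap: 1.002
t: 4.8
tcp_pos: [0.5215, 0.0311, 0.115]
tool_rot: [0.7, 0.714, 0.0, 0.001]
force: [-0.6, 0.3, 6.0]
finger_gap: 0.194
t4.8 tcp [0.5215 0.0311 0.115 ] cradle [-0.0771 -0.1716  0.115 ] F [-0.6  0.3  6. ] gap 0.194 yaw 91.1 tilt [-0.     0.001]
```

View pics/s1.png

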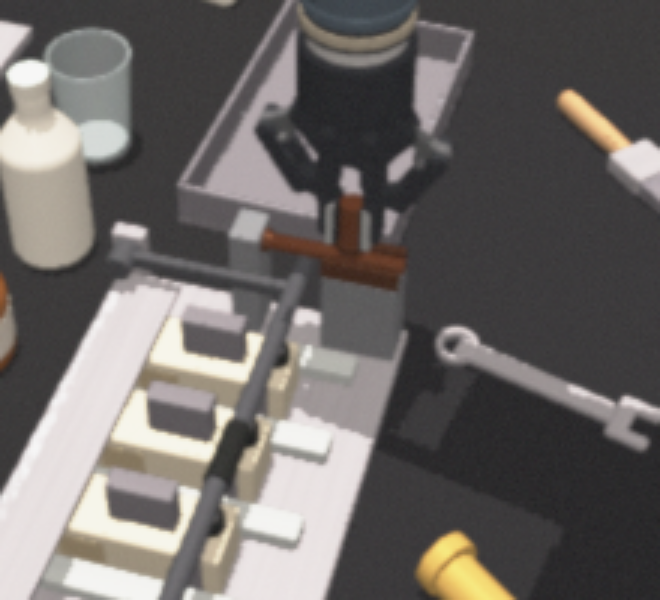

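```bash
cat > st.py <<'E'
from h import *
st()
E
python3 -m inch '[[1,[0,-0.02,-0.02],[0,0,0]],[1,[0,-0.04,-0.02],[0,0,0]],[1,[0,-0.04,-0.02],[0,0,0]]]'; python3 st.py
python3 -m inch '[[1,[0,-0.02,0],[0,0,0]],[1,[0,-0.04,0],[0,0,0]],[1,[0,-0.04,0],[0,0,0]]]'; python3 st.py
```

```text
t: 5.15
tcp_pos: [0.5165, 0.031, 0.1152]
tool_rot: [0.7, 0.714, -0.0, -0.0]
force: [4.0, -0.5, -15.1]
finger_gap: 0.195
t5.2 tcp [0.5165 0.031  0.1152] cradle [-0.0821 -0.1717  0.1152] F [  4.   -0.5 -15.1] gap 0.195 yaw 91.1 tilt [ 0.    -0.001]
t: 5.45
tcp_pos: [0.512, 0.0309, 0.1152]
tool_rot: [0.7, 0.714, -0.001, -0.001]
force: [4.9, -1.8, -23.7]
finger_gap: 0.196
t5.5 tcp [0.512  0.0309 0.1152] cradle [-0.0866 -0.1716  0.1152] F [  4.9  -1.8 -23.7] gap 0.196 yaw 91.1 tilt [ 0.    -0.002]
```

```bash
python3 -m inch '[[1,[0,-0.02,0.016],[0,0,0]],[1,[0,-0.04,0.016],[0,0,0]],[1,[0,-0.04,0.016],[0,0,0]]]'; python3 st.py
python3 -m inch '[[1,[0,-0.02,0],[0,0,0]],[1,[0,-0.04,0],[0,0,0]],[1,[0,-0.04,0],[0,0,0]]]'; python3 st.py
```

```text
t: 5.75
tcp_pos: [0.512, 0.0308, 0.1152]
tool_rot: [0.701, 0.714, 0.002, 0.002]
force: [10.0, 0.3, -19.5]
finger_gap: 0.195
t5.8 tcp [0.512  0.0308 0.1152] cradle [-0.0866 -0.1717  0.1152] F [ 10.    0.3 -19.5] gap 0.195 yaw 91.1 tilt [-0.     0.007]
t: 6.05
tcp_pos: [0.512, 0.0308, 0.1153]
tool_rot: [0.701, 0.713, 0.005, 0.005]
force: [17.1, 3.2, -27.5]
finger_gap: 0.198
t6.0 tcp [0.512  0.0308 0.1153] cradle [-0.0866 -0.1717  0.1153] F [ 17.1   3.2 -27.5] gap 0.198 yaw 91.0 tilt [-0.     0.015]
```

```bash
python3 -m inch '[[1,[0,0.04,0],[0,0,0]],[1,[0,0.08,0],[0,0,0]],[1,[0,0.12,0],[0,0,0]],[1,[0,0.16,0],[0,0,0]],[1,[0,0.2,0],[0,0,0]],[1,[0,0.24,0],[0,0,0]],[1,[0,0.24,0],[0,0,0]]]'; python3 st.py
python3 -m inch '[[1,[0,0.02,0],[0,0,0]],[1,[0,0.04,0],[0,0,0]],[1,[0,0.04,0],[0,0,0]]]'; python3 st.py
```

```text
t: 6.75
tcp_pos: [0.5244, 0.0313, 0.1151]
tool_rot: [0.7, 0.714, -0.003, -0.003]
force: [-6.3, -4.2, -3.8]
finger_gap: 0.192
t6.8 tcp [0.5244 0.0313 0.1151] cradle [-0.0741 -0.1715  0.1151] F [-6.3 -4.2 -3.8] gap 0.192 yaw 91.2 tilt [ 0.    -0.009]
t: 7.05
tcp_pos: [0.527, 0.0313, 0.1151]
tool_rot: [0.7, 0.714, -0.004, -0.004]
force: [-8.1, -3.5, -2.9]
finger_gap: 0.197
t7.0 tcp [0.527  0.0313 0.1151] cradle [-0.0716 -0.1715  0.1151] F [-8.1 -3.5 -2.9] gap 0.197 yaw 91.2 tilt [ 0.    -0.012]
```

```bash
python3 -m inch '[[1,[0,0.02,0],[0,0,0]],[1,[0,0.04,0],[0,0,0]],[1,[0,0.04,0],[0,0,0]]]'; python3 st.py
python3 -m inch '[[1,[0,0.02,0],[0,0,0]],[1,[0,0.04,0],[0,0,0]],[1,[0,0.04,0],[0,0,0]]]'; python3 st.py
```

```text
t: 7.35
tcp_pos: [0.5277, 0.0314, 0.115]
tool_rot: [0.7, 0.715, -0.007, -0.007]
force: [-13.9, -5.7, 2.5]
finger_gap: 0.193
t7.3 tcp [0.5277 0.0314 0.115 ] cradle [-0.0708 -0.1715  0.115 ] F [-13.9  -5.7   2.5] gap 0.193 yaw 91.2 tilt [ 0.    -0.019]
t: 7.65
tcp_pos: [0.5277, 0.0314, 0.115]
tool_rot: [0.699, 0.715, -0.01, -0.01]
force: [-22.4, -8.0, 9.3]
finger_gap: 0.192
t7.7 tcp [0.5277 0.0314 0.115 ] cradle [-0.0708 -0.1714  0.115 ] F [-22.4  -8.    9.3] gap 0.192 yaw 91.3 tilt [ 0.    -0.027]
```

```bash
python3 -m inch '[[1,[0,-0.05,0],[0,0,0]],[1,[0,-0.1,0],[0,0,0]],[1,[0,-0.15,0],[0,0,0]],[1,[0,-0.2,0],[0,0,0]],[1,[0,-0.25,0],[0,0,0]],[1,[0,-0.3,0],[0,0,0]],[1,[0,-0.34,0],[0,0,0]],[1,[0,-0.38,0],[0,0,0]],[1,[0,-0.4,0],[0,0,0]],[1,[0,-0.4,0],[0,0,0]]]'; python3 st.py
python3 -m inch '[[1,[0,0.06,0],[0,0,0]],[1,[0,0.12,0],[0,0,0]],[1,[0,0.18,0],[0,0,0]],[1,[0,0.24,0],[0,0,0]],[1,[0,0.3,0],[0,0,0]],[1,[0,0.36,0],[0,0,0]],[1,[0,0.4,0],[0,0,0]],[1,[0,0.4,0],[0,0,0]]]'; python3 st.py
```

```text
t: 8.65
tcp_pos: [0.5086, 0.0307, 0.1152]
tool_rot: [0.701, 0.713, 0.006, 0.006]
force: [15.5, 1.7, -22.2]
finger_gap: 0.193
t8.7 tcp [0.5086 0.0307 0.1152] cradle [-0.0899 -0.1717  0.1152] F [ 15.5   1.7 -22.2] gap 0.193 yaw 91.0 tilt [-0.     0.016]
t: 9.45
tcp_pos: [0.5279, 0.0314, 0.115]
tool_rot: [0.699, 0.715, -0.01, -0.01]
force: [-24.2, -7.4, 12.6]
finger_gap: 0.189
t9.4 tcp [0.5279 0.0314 0.115 ] cradle [-0.0706 -0.1715  0.115 ] F [-24.2  -7.4  12.6] gap 0.189 yaw 91.3 tilt [ 0.    -0.028]
```

Works: each pull goes 3 mm farther. Repeating with longer pulls.

```bash
python3 -m inch '[[1,[0,-0.05,0],[0,0,0]],[1,[0,-0.1,0],[0,0,0]],[1,[0,-0.15,0],[0,0,0]],[1,[0,-0.2,0],[0,0,0]],[1,[0,-0.25,0],[0,0,0]],[1,[0,-0.3,0],[0,0,0]],[1,[0,-0.35,0],[0,0,0]],[1,[0,-0.4,0],[0,0,0]],[1,[0,-0.44,0],[0,0,0]],[1,[0,-0.44,0],[0,0,0]]]'; python3 st.py
python3 -m inch '[[1,[0,0.06,0],[0,0,0]],[1,[0,0.12,0],[0,0,0]],[1,[0,0.18,0],[0,0,0]],[1,[0,0.24,0],[0,0,0]],[1,[0,0.3,0],[0,0,0]],[1,[0,0.36,0],[0,0,0]],[1,[0,0.4,0],[0,0,0]],[1,[0,0.44,0],[0,0,0]],[1,[0,0.44,0],[0,0,0]]]'; python3 st.py
```

```text
t: 10.45
tcp_pos: [0.5055, 0.0306, 0.1152]
tool_rot: [0.701, 0.713, 0.006, 0.006]
force: [16.9, 3.3, -22.6]
finger_gap: 0.197
t10.4 tcp [0.5055 0.0306 0.1152] cradle [-0.0931 -0.1717  0.1152] F [ 16.9   3.3 -22.6] gap 0.197 yaw 91.0 tilt [-0.     0.018]
t: 11.35
tcp_pos: [0.5282, 0.0315, 0.115]
tool_rot: [0.699, 0.715, -0.01, -0.01]
force: [-25.2, -8.0, 15.1]
finger_gap: 0.194
t11.3 tcp [0.5282 0.0315 0.115 ] cradle [-0.0703 -0.1714  0.115 ] F [-25.2  -8.   15.1] gap 0.194 yaw 91.3 tilt [ 0.    -0.027]
```

```bash
python3 -m inch '[[1,[0,-0.05,0],[0,0,0]],[1,[0,-0.1,0],[0,0,0]],[1,[0,-0.15,0],[0,0,0]],[1,[0,-0.2,0],[0,0,0]],[1,[0,-0.25,0],[0,0,0]],[1,[0,-0.3,0],[0,0,0]],[1,[0,-0.35,0],[0,0,0]],[1,[0,-0.4,0],[0,0,0]],[1,[0,-0.44,0],[0,0,0]],[1,[0,-0.47,0],[0,0,0]],[1,[0,-0.47,0],[0,0,0]]]'; python3 st.py
```

```text
t: 12.45
tcp_pos: [0.5025, 0.0305, 0.1152]
tool_rot: [0.701, 0.713, 0.006, 0.006]
force: [14.8, 2.7, -19.2]
finger_gap: 0.194
t12.4 tcp [0.5025 0.0305 0.1152] cradle [-0.0961 -0.1718  0.1152] F [ 14.8   2.7 -19.2] gap 0.194 yaw 91.0 tilt [-0.     0.017]
```

```bash

python3 -m inch '[[1,[0,0.06,0],[0,0,0]],[1,[0,0.12,0],[0,0,0]],[1,[0,0.18,0],[0,0,0]],[1,[0,0.24,0],[0,0,0]],[1,[0,0.3,0],[0,0,0]],[1,[0,0.36,0],[0,0,0]],[1,[0,0.42,0],[0,0,0]],[1,[0,0.47,0],[0,0,0]],[1,[0,0.47,0],[0,0,0]]]'; python3 st.py
python3 -m inch '[[1,[0,-0.05,0],[0,0,0]],[1,[0,-0.1,0],[0,0,0]],[1,[0,-0.15,0],[0,0,0]],[1,[0,-0.2,0],[0,0,0]],[1,[0,-0.25,0],[0,0,0]],[1,[0,-0.3,0],[0,0,0]],[1,[0,-0.35,0],[0,0,0]],[1,[0,-0.4,0],[0,0,0]],[1,[0,-0.45,0],[0,0,0]],[1,[0,-0.5,0],[0,0,0]],[1,[0,-0.5,0],[0,0,0]]]'; python3 st.py
```

```text
t: 13.35
tcp_pos: [0.5295, 0.0315, 0.115]
tool_rot: [0.699, 0.715, -0.009, -0.009]
force: [-22.1, -6.0, 14.6]
finger_gap: 0.192
t13.3 tcp [0.5295 0.0315 0.115 ] cradle [-0.069  -0.1714  0.115 ] F [-22.1  -6.   14.6] gap 0.192 yaw 91.3 tilt [-0.    -0.025]
t: 14.45
tcp_pos: [0.4924, 0.0303, 0.1151]
tool_rot: [0.7, 0.714, 0.001, 0.001]
force: [2.7, -1.6, -5.6]
finger_gap: 0.192
t14.4 tcp [0.4924 0.0303 0.1151] cradle [-0.1062 -0.1718  0.1151] F [ 2.7 -1.6 -5.6] gap 0.192 yaw 91.1 tilt [-0.001  0.003]
```

```bash

python3 -m inch '[[1,[0,-0.04,0],[0,0,0]],[1,[0,-0.08,0],[0,0,0]],[1,[0,-0.12,0],[0,0,0]],[1,[0,-0.16,0],[0,0,0]],[1,[0,-0.19,0],[0,0,0]],[1,[0,-0.19,0],[0,0,0]],[1,[0,-0.19,0],[0,0,0]]]'; python3 st.py
```

```text
t: 15.15
tcp_pos: [0.4746, 0.0298, 0.1151]
tool_rot: [0.7, 0.714, 0.002, 0.002]
force: [5.8, -1.4, -7.3]
finger_gap: 0.192
t15.2 tcp [0.4746 0.0298 0.1151] cradle [-0.124  -0.1719  0.1151] F [ 5.8 -1.4 -7.3] gap 0.192 yaw 91.1 tilt [-0.001  0.005]
```

```bash

python3 -m inch '[[-1,[0,0,0],[0,0,0]],[-1,[0,0,0],[0,0,0]],[-1,[0,0,0],[0,0,0]],[-1,[0,0,0],[0,0,0]],[-1,[0,0,0],[0,0,0]],[-1,[0,0,0],[0,0,0]],[-1,[0,0,-0.3],[0,0,0]],[-1,[0,0,-0.7],[0,0,0]],[-1,[0,0,-1],[0,0,0]],[-1,[0,0,-1],[0,0,0]],[-1,[0,0,-1],[0,0,0]]]'; python3 st.py
python3 - <<'E'
from h import *
plan(np.r_[.5495,.205,.20],np.pi/2+CY)
z=np.load("top0.npz")
c=cam("top");im,d=snapshot("top");P=pts("top",d,c)
cv2.imwrite("pics/t1.png",cv2.resize(im[140:255,95:285],None,fx=4,fy=4))
E
```

```text
t: 16.25
tcp_pos: [0.472, 0.0302, 0.2151]
tool_rot: [0.7, 0.714, 0.0, 0.001]
force: [-0.2, 0.3, 0.3]
finger_gap: 0.999
t16.2 tcp [0.472  0.0302 0.2151] cradle [-0.1266 -0.1714  0.2151] F [-0.2  0.3  0.3] gap 0.999 yaw 91.1 tilt [-0.     0.001]
shift [1.733 0.809 0.152] turn [ 0.0002  0.     -0.0007] n 2
```

View pics/t1.png

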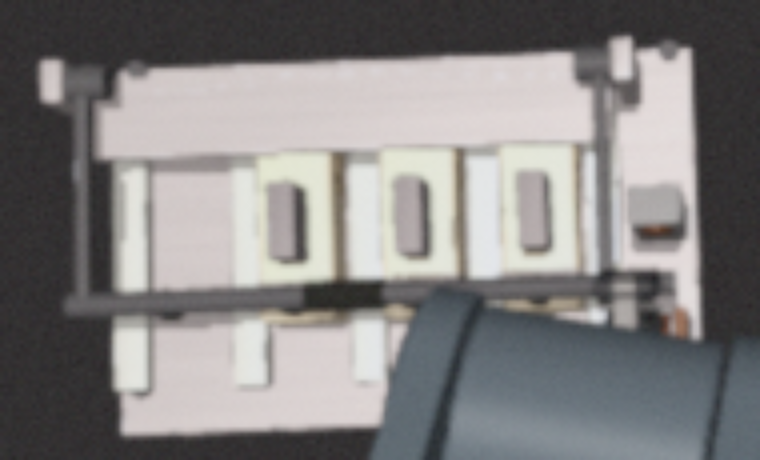

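The bolt rod no longer crosses the bar end at (655,285). Next, the sleeve at (343,294).

```bash

python3 -m inch '[[-1,[0.4,0.2,0],[0,0,0]],[-1,[0.8,0.4,0],[0,0,0]],[-1,[0.9,0.8,0.1],[0,0,0]],[-1,[0.9,0.8,0.15],[0,0,0]],[-1,[0.9,0.8,0.15],[0,0,0]]]'
python3 -m inch '[[-1,[0.4,0,0],[0,0,0]],[-1,[0.83,0,0],[0,0,0]],[-1,[0.83,0,0],[0,0,0]],[-1,[0.83,0,0.3],[0,0,0]],[-1,[0.83,0,0.6],[0,0,0]],[-1,[0.83,0,0.6],[0,0,0]]]'
python3 - <<'E'
from h import *
st();plan(np.r_[.5495,.205,.063],np.pi/2+CY)
E
```

```text
t: 16.8
tcp_pos: [0.5485, 0.1219, 0.1967]
tool_rot: [0.7, 0.714, -0.002, -0.002]
force: [-0.7, 0.6, -0.1]
finger_gap: 0.999
t: 17.4
tcp_pos: [0.5439, 0.2029, 0.1357]
tool_rot: [0.701, 0.714, -0.005, -0.003]
force: [-0.6, 0.4, 0.4]
finger_gap: 1.006
t17.4 tcp [0.5439 0.2029 0.1357] cradle [-0.0506 -0.0004  0.1357] F [-0.6  0.4  0.4] gap 1.006 yaw 91.1 tilt [-0.002 -0.011]
shift [0.022 0.065 0.727] turn [-0.0018  0.0003 -0.0008] n 1
```

```bash

python3 -m inch '[[-1,[0.02,0.05,0.2],[0,0,0]],[-1,[0.02,0.05,0.4],[0,0,0]],[-1,[0.02,0.05,0.6],[0,0,0]],[-1,[0.02,0.05,0.72],[0,0,0]],[-1,[0.02,0.05,0.72],[0,0,0]],[0.5,[0.02,0.05,0.72],[0,0,0]],[1,[0.02,0.05,0.72],[0,0,0]],[1,[0.02,0.05,0.72],[0,0,0]],[1,[0.02,0.05,0.72],[0,0,0]],[1,[0.02,0.05,0.72],[0,0,0]],[1,[0.02,0.05,0.72],[0,0,0]],[1,[0.02,0.05,0.72],[0,0,0]]]' 25
python3 - <<'E'
from h import *
st()
im,d=snapshot('side');cv2.imwrite('pics/s2.png',cv2.resize(im[150:405,130:400],None,fx=2.2,fy=2.2))
E
```

```text
t: 18.6
tcp_pos: [0.5495, 0.2067, 0.0681]
tool_rot: [0.7, 0.714, -0.003, -0.003]
force: [-6.8, -1.0, 7.3]
finger_gap: 0.201
t18.6 tcp [0.5495 0.2067 0.0681] cradle [-0.0449  0.0032  0.0681] F [-6.8 -1.   7.3] gap 0.201 yaw 91.2 tilt [-0.001 -0.008]
```

View pics/s2.png

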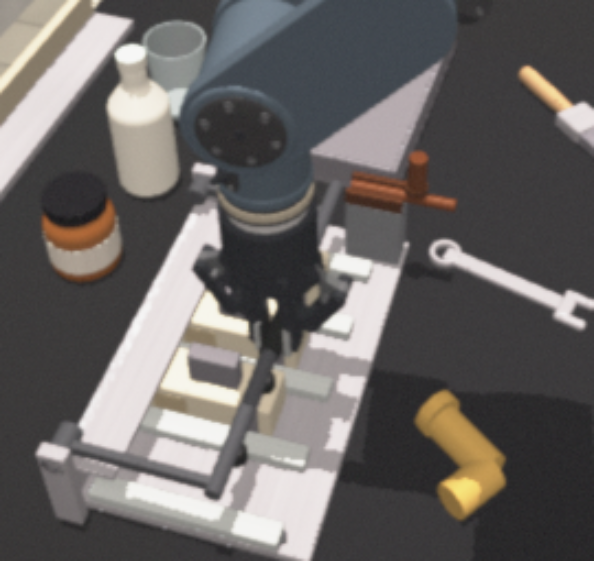

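```bash

python3 -m inch '[[1,[0,0.006,-0.125],[0,0,0]],[1,[0,0.025,-0.25],[0,0,0]],[1,[0,0.056,-0.37],[0,0,0]],[1,[0,0.1,-0.49],[0,0,0]],[1,[0,0.1,-0.49],[0,0,0]]]';python3 st.py
```

```text
t: 19.15
tcp_pos: [0.5583, 0.2069, 0.1175]
tool_rot: [0.7, 0.714, -0.005, -0.004]
force: [-11.1, 1.0, 4.3]
finger_gap: 0.198
t19.1 tcp [0.5583 0.2069 0.1175] cradle [-0.0361  0.0032  0.1175] F [-11.1   1.    4.3] gap 0.198 yaw 91.1 tilt [-0.001 -0.012]
```

```bash

python3 -m inch '[[1,[0,0.054,-0.112],[0,0,0]],[1,[0,0.119,-0.219],[0,0,0]],[1,[0,0.195,-0.318],[0,0,0]],[1,[0,0.28,-0.41],[0,0,0]],[1,[0,0.374,-0.492],[0,0,0]],[1,[0,0.476,-0.565],[0,0,0]],[1,[0,0.476,-0.565],[0,0,0]]]';python3 st.py
```

```text
t: 19.85
tcp_pos: [0.6009, 0.2081, 0.1764]
tool_rot: [0.7, 0.714, -0.009, -0.008]
force: [-23.9, -0.8, 23.2]
finger_gap: 0.2
t19.9 tcp [0.6009 0.2081 0.1764] cradle [0.0065 0.0035 0.1764] F [-23.9  -0.8  23.2] gap 0.2 yaw 91.2 tilt [-0.001 -0.023]
```

```bash

python3 -m inch '[[1,[0,0.12,-0.02],[0,0,0]],[1,[0,0.23,-0.06],[0,0,0]],[1,[0,0.35,-0.1],[0,0,0]],[1,[0,0.47,-0.12],[0,0,0]],[1,[0,0.47,-0.12],[0,0,0]]]';python3 st.py
```

```text
t: 20.35
tcp_pos: [0.6617, 0.21, 0.1939]
tool_rot: [0.7, 0.714, 0.005, 0.003]
force: [-6.1, 0.5, 21.1]
finger_gap: 0.201
t20.4 tcp [0.6617 0.21   0.1939] cradle [0.0673 0.004  0.1939] F [-6.1  0.5 21.1] gap 0.201 yaw 91.1 tilt [0.003 0.012]
```

```bash

python3 -m inch '[[1,[0,0.1,0.02],[0,0,0]],[1,[0,0.2,0.03],[0,0,0]],[1,[0,0.3,0.05],[0,0,0]],[1,[0,0.38,0.06],[0,0,0]],[1,[0,0.38,0.06],[0,0,0]]]';python3 st.py
```

```text
t: 20.85
tcp_pos: [0.7032, 0.2112, 0.1884]
tool_rot: [0.7, 0.714, 0.008, 0.006]
force: [1.3, 2.4, 15.0]
finger_gap: 0.2
t20.9 tcp [0.7032 0.2112 0.1884] cradle [0.1088 0.0042 0.1884] F [ 1.3  2.4 15. ] gap 0.2 yaw 91.1 tilt [0.004 0.02 ]
```

```bash

python3 -m inch '[[-1,[0,0,0],[0,0,0]],[-1,[0,0,0],[0,0,0]],[-1,[0,0,0],[0,0,0]],[-1,[0,0,0],[0,0,0]],[-1,[0,0,0],[0,0,0]],[-1,[0,0,0],[0,0,0]],[-1,[0,0,-0.4],[0,0,0]],[-1,[0,0,-0.8],[0,0,0]],[-1,[0,0,-0.8],[0,0,0]]]';python3 st.py
python3 -m inch '[[-1,[0,-0.4,0],[0,0,0]],[-1,[0,-0.8,0],[0,0,0]],[-1,[0,-1,0],[0,0,0]],[-1,[0,-1,0],[0,0,0]]]'
python3 -m inch '[[-1,[0,-0.4,0],[0,0,0]],[-1,[0,-0.8,0],[0,0,0]],[-1,[0,-1,0],[0,0,0]],[-1,[0,-1,0],[0,0,0]]]'
python3 - <<'E'
from h import *
st()
for n in("side","top"):
    c=cam(n);im,d=snapshot(n);cv2.imwrite(f"pics/{n}3.png",im);np.savez(f"{n}3.npz",im=im,d=d,K=c[0],o=c[1],M=c[2])
E
```

```text
t: 21.75
tcp_pos: [0.7, 0.2102, 0.2668]
tool_rot: [0.7, 0.714, 0.006, 0.004]
force: [0.5, -0.6, 1.4]
finger_gap: 1.0
t21.8 tcp [0.7    0.2102 0.2668] cradle [0.1056 0.0032 0.2668] F [ 0.5 -0.6  1.4] gap 1.0 yaw 91.1 tilt [0.002 0.014]
t: 22.15
tcp_pos: [0.5927, 0.2078, 0.2589]
tool_rot: [0.7, 0.714, -0.001, -0.001]
force: [0.2, 0.5, -0.2]
finger_gap: 1.003
t: 22.55
tcp_pos: [0.4942, 0.2057, 0.2591]
tool_rot: [0.7, 0.714, -0.001, -0.001]
force: [0.1, -0.3, 0.2]
finger_gap: 1.002
t22.6 tcp [0.4942 0.2057 0.2591] cradle [-0.1002  0.0036  0.2591] F [ 0.1 -0.3  0.2] gap 1.002 yaw 91.2 tilt [-0.    -0.002]
```

View pics/side3.png

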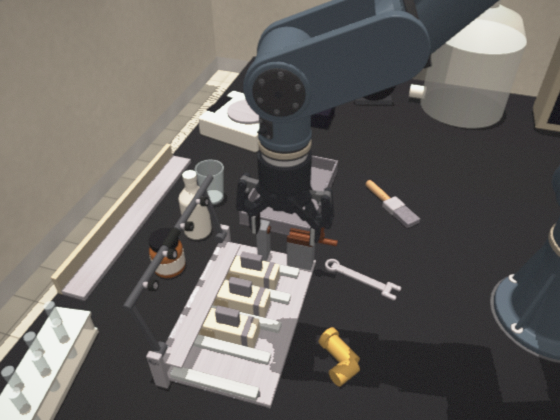

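View pics/top3.png

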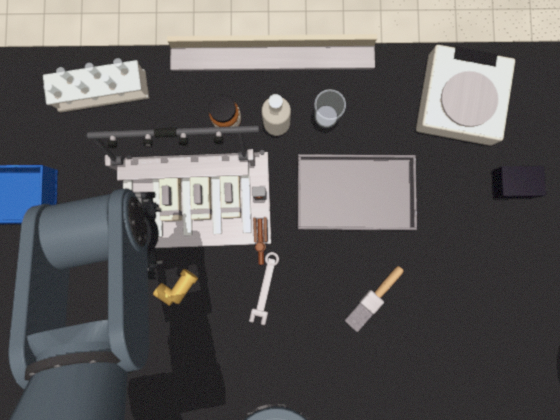

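```bash

python3 -m inch '[[0,[0,0.2,0],[0,0,-0.05]],[0,[0,0.4,0],[0,0,-0.1]],[0,[0,0.6,0],[0,0,-0.15]],[0,[0,0.6,0],[0,0,-0.2]],[0,[0,0.6,0],[0,0,-0.25]],[0,[0,0.6,0],[0,0,-0.25]],[0,[0,0.6,0],[0,0,-0.25]],[0,[0,0.6,0],[0,0,-0.25]],[0,[0,0.6,0],[0,0,-0.25]],[0,[0,0.6,0],[0,0,-0.25]],[0,[0,0.6,0],[0,0,-0.25]],[0,[0,0.6,0],[0,0,-0.25]]]' 60
python3 - <<'E'
from h import *
st()
print(sense()["q"])
for x,y in [(.591,.238),(.593,.1684),(.595,.099)]: print(wc([x,y,0]));plan([x,y,.16],np.pi+CY)
c=cam("wrist");im,d=snapshot("wrist");cv2.imwrite("pics/w3.png",im)
E
```

```text
t: 23.85
tcp_pos: [0.5585, 0.2067, 0.2589]
tool_rot: [-0.009, 1.0, 0.0, 0.001]
force: [-0.5, 0.3, -1.4]
finger_gap: 0.497
t23.9 tcp [0.5585 0.2067 0.2589] cradle [-0.0359  0.003   0.2589] F [-0.5  0.3 -1.4] gap 0.497 yaw -178.9 tilt [-0.002  0.   ]
[ 1.66999395e-01  4.56749253e-01  1.47870740e+00 -1.48415175e-04
  1.20438488e+00 -1.42218066e+00]
[-0.00271186  0.03357299  0.        ]
shift [-0.329  0.307  0.99 ] turn [ 0.      0.0003 -0.0008] n 1
[-0.00234786 -0.03605479  0.        ]
shift [-0.336 -0.389  0.99 ] turn [ 0.      0.0003 -0.0008] n 1
[-0.00197916 -0.10548262  0.        ]
shift [-0.343 -1.083  0.99 ] turn [ 0.      0.0003 -0.0008] n 2
```

View pics/w3.png

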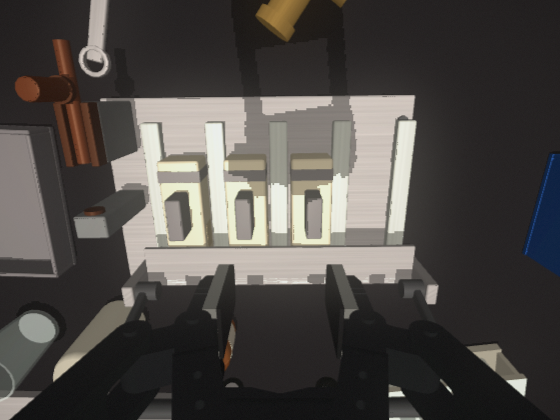

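```bash

python3 -m inch '[[0,[-0.2,-0.5,0],[0,0,0]],[0,[-0.33,-1,0],[0,0,0]],[0,[-0.33,-1,0.3],[0,0,0]],[0,[-0.33,-1,0.7],[0,0,0]],[0,[-0.33,-1,0.99],[0,0,0]],[0,[-0.33,-1,0.99],[0,0,0]],[0,[-0.33,-1,0.99],[0,0,0]]]'
python3 - <<'E'
from h import *
st()
plan([.5945,.099,.057],np.pi+CY)
c=cam("wrist");im,d=snapshot("wrist");cv2.imwrite("pics/w4.png",im)
E
```

```text
t: 24.6
tcp_pos: [0.592, 0.1073, 0.1602]
tool_rot: [-0.009, 1.0, -0.0, 0.0]
force: [-0.2, -0.5, 0.9]
finger_gap: 0.501
t24.6 tcp [0.592  0.1073 0.1602] cradle [-0.0048 -0.0971  0.1602] F [-0.2 -0.5  0.9] gap 0.501 yaw -178.9 tilt [-0. -0.]
shift [-0.023 -0.084  1.032] turn [-0.      0.     -0.0008] n 2
```

View pics/w4.png

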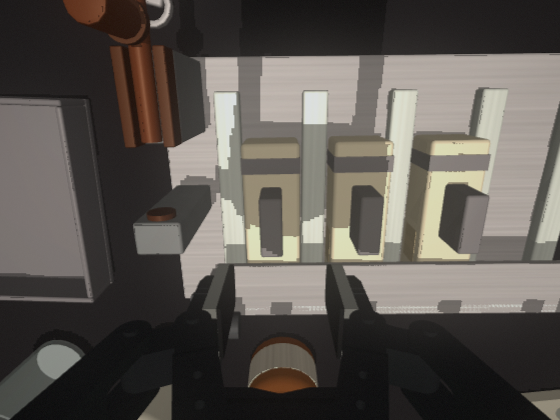

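```bash

python3 -m inch '[[0,[-0.02,-0.08,0],[0,0,0]],[0,[-0.02,-0.08,0.2],[0,0,0]],[0,[-0.02,-0.08,0.5],[0,0,0]],[0,[-0.02,-0.08,0.8],[0,0,0]],[0,[-0.02,-0.08,1],[0,0,0]],[0,[-0.02,-0.08,1],[0,0,0]],[1,[-0.02,-0.08,1],[0,0,0]],[1,[-0.02,-0.08,1],[0,0,0]],[1,[-0.02,-0.08,1],[0,0,0]],[1,[-0.02,-0.08,1],[0,0,0]],[1,[-0.02,-0.08,1],[0,0,0]]]' 60
python3 st.py
```

```text
t: 25.75
tcp_pos: [0.5949, 0.0996, 0.0622]
tool_rot: [-0.01, 1.0, -0.0, 0.002]
force: [0.3, 0.8, 6.3]
finger_gap: 0.172
t25.8 tcp [0.5949 0.0996 0.0622] cradle [-0.0021 -0.1049  0.0622] F [0.3 0.8 6.3] gap 0.172 yaw -178.9 tilt [-0.004 -0.   ]
```

```bash

python3 -m inch '[[1,[0.1,0,-0.01],[0,0,0]],[1,[0.2,0,-0.01],[0,0,0]],[1,[0.3,0,-0.01],[0,0,0]],[1,[0.4,0,-0.01],[0,0,0]],[1,[0.5,0,-0.01],[0,0,0]],[1,[0.58,0,-0.01],[0,0,0]],[1,[0.58,0,-0.01],[0,0,0]]]';python3 st.py
python3 - <<'E'
from h import *
im,d=snapshot("side");cv2.imwrite("pics/s4.png",cv2.resize(im[150:405,130:400],None,fx=2.2,fy=2.2))
E
```

```text
t: 26.45
tcp_pos: [0.5348, 0.0984, 0.0621]
tool_rot: [-0.01, 1.0, -0.0, 0.001]
force: [2.3, 0.2, 8.3]
finger_gap: 0.175
t26.4 tcp [0.5348 0.0984 0.0621] cradle [-0.0622 -0.1047  0.0621] F [2.3 0.2 8.3] gap 0.175 yaw -178.9 tilt [-0.002 -0.   ]
```

View pics/s4.png

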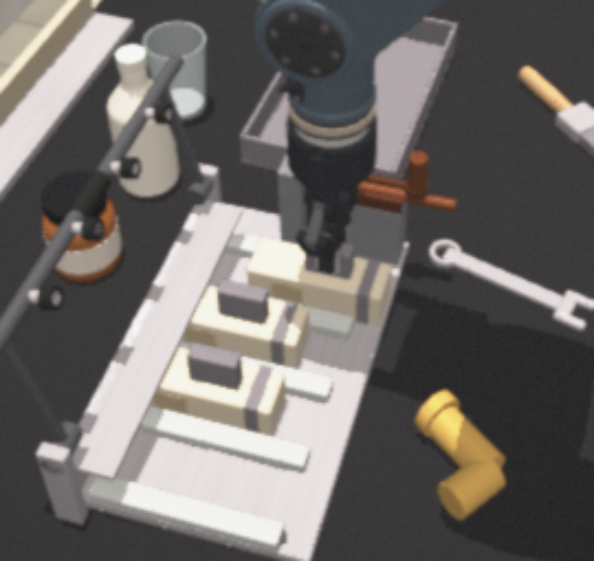

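```bash

python3 -m inch '[[1,[0,0,-0.2],[0,0,0]],[1,[0,0,-0.4],[0,0,0]],[1,[0,0,-0.7],[0,0,0]],[1,[0,0,-1],[0,0,0]],[1,[0,0,-1],[0,0,0]]]';python3 st.py
python3 -m inch '[[1,[0,0,-0.3],[0,0,0]],[1,[0,0,-0.6],[0,0,0]],[1,[0,0,-0.6],[0,0,0]]]';python3 st.py
python3 - <<'E'
from h import *
def tray(n="top"):
    c=cam(n);im,d=snapshot(n);P=pts(n,d,c)
    m=(P[...,2]>.03)&(P[...,2]<.05)&(P[...,1]<-.04)&(P[...,1]>-.4)&(P[...,0]>.45)&(P[...,0]<.75)
    r=cv2.minAreaRect(P[m][:,:2].astype(np.float32));print(r,m.sum());return im
im=tray();cv2.imwrite("pics/t5.png",im)
plan([.591,-.197-.08,.22],np.pi)
E
```

```text
t: 27.0
tcp_pos: [0.5341, 0.0986, 0.163]
tool_rot: [-0.01, 1.0, 0.0, 0.0]
force: [0.4, -0.1, -3.4]
finger_gap: 0.174
t27.0 tcp [0.5341 0.0986 0.163 ] cradle [-0.0629 -0.1045  0.163 ] F [ 0.4 -0.1 -3.4] gap 0.174 yaw -178.9 tilt [-0.  0.]
t: 27.3
tcp_pos: [0.5349, 0.0985, 0.2223]
tool_rot: [-0.01, 1.0, 0.0, 0.001]
force: [1.2, 0.5, -3.0]
finger_gap: 0.171
t27.3 tcp [0.5349 0.0985 0.2223] cradle [-0.0621 -0.1046  0.2223] F [ 1.2  0.5 -3. ] gap 0.171 yaw -178.9 tilt [-0.001  0.   ]
((0.6322338581085205, -0.22857938706874847), (0.34009963274002075, 0.23763816058635712), 89.45051574707031) 952
shift [-4.990e-01 -3.765e+00  3.000e-03] turn [ 0.     -0.0003  0.0031] n 4
```

View pics/t5.png

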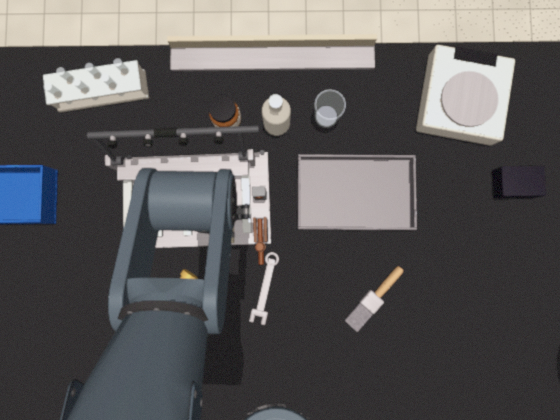

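```bash

python3 -m inch '[[1,[-0.1,-0.3,0],[0,0,0.003]],[1,[-0.2,-0.65,0],[0,0,0.003]],[1,[-0.25,-1,0],[0,0,0.003]],[1,[-0.25,-1,0],[0,0,0.003]]]'
python3 -m inch '[[1,[-0.1,-0.3,0],[0,0,0]],[1,[-0.2,-0.65,0],[0,0,0]],[1,[-0.25,-1,0],[0,0,0]],[1,[-0.25,-1,0],[0,0,0]]]'
python3 -m inch '[[1,[0,-0.3,0],[0,0,0]],[1,[0,-0.65,0],[0,0,0]],[1,[0,-1,0],[0,0,0]],[1,[0,-1,0],[0,0,0]]]'
cat >> h.py <<'E'
def tray(n="top",save=None):
    c=cam(n);im,d=snapshot(n);P=pts(n,d,c)
    m=(P[...,2]>.03)&(P[...,2]<.05)&(P[...,1]<-.02)&(P[...,1]>-.4)&(P[...,0]>.45)&(P[...,0]<.75)
    _,L,S,_=cv2.connectedComponentsWithStats(m.astype(np.uint8),connectivity=8)
    k=1+np.argmax(S[1:,4]); m=L==k
    print("tray",cv2.minAreaRect(P[m][:,:2].astype(np.float32)),m.sum())
    if save: cv2.imwrite(save,im)
    return im
E
python3 - <<'E'
from h import *
st();tray(save="pics/t6.png");plan([.591,-.197-.08,.12],np.pi)
E
```

```text
t: 27.75
tcp_pos: [0.5609, -0.0048, 0.2178]
tool_rot: [0.002, 1.0, -0.0, -0.003]
force: [0.5, 0.6, -1.9]
finger_gap: 0.176
t: 28.15
tcp_pos: [0.5863, -0.1045, 0.218]
tool_rot: [0.002, 1.0, -0.0, -0.002]
force: [0.5, 0.3, -2.7]
finger_gap: 0.172
t: 28.55
tcp_pos: [0.5859, -0.2039, 0.2184]
tool_rot: [0.002, 1.0, 0.0, -0.002]
force: [0.3, -0.7, -2.9]
finger_gap: 0.17
t28.6 tcp [ 0.5859 -0.2039  0.2184] cradle [-0.0182 -0.4081  0.2184] F [ 0.3 -0.7 -2.9] gap 0.17 yaw 179.8 tilt [0.004 0.   ]
tray ((0.6017473936080933, -0.13137564063072205), (0.14179205894470215, 0.17518600821495056), 89.23018646240234) 404
shift [-0.062 -0.76   0.981] turn [ 0.0005 -0.0008 -0.0004] n 1
```

View pics/t6.png

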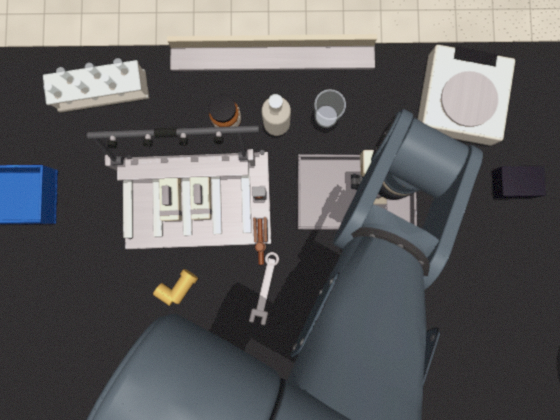

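```bash

python3 -m inch '[[1,[-0.05,-0.4,0],[0,0,0]],[1,[-0.05,-0.76,0],[0,0,0]],[1,[-0.05,-0.76,0.3],[0,0,0]],[1,[-0.05,-0.76,0.6],[0,0,0]],[1,[-0.05,-0.76,0.98],[0,0,0]],[1,[-0.05,-0.76,0.98],[0,0,0]],[1,[-0.05,-0.76,0.98],[0,0,0]]]'
python3 st.py
python3 -c "
from h import *
plan([.591,-.277,.060],np.pi)"
```

```text
t: 29.3
tcp_pos: [0.5913, -0.2747, 0.1217]
tool_rot: [-0.001, 1.0, 0.002, -0.002]
force: [-0.1, 0.2, -2.4]
finger_gap: 0.17
t29.3 tcp [ 0.5913 -0.2747  0.1217] cradle [-0.0145 -0.479   0.1217] F [-0.1  0.2 -2.4] gap 0.17 yaw -179.9 tilt [0.004 0.003]
shift [ 0.001 -0.025  0.617] turn [ 0.0005 -0.0006  0.0003] n 1
```

```bash

python3 -m inch '[[1,[0,-0.02,0.2],[0,0,0]],[1,[0,-0.02,0.4],[0,0,0]],[1,[0,-0.02,0.55],[0,0,0]],[1,[0,-0.02,0.64],[0,0,0]],[1,[0,-0.02,0.66],[0,0,0]],[1,[0,-0.02,0.66],[0,0,0]]]'; python3 st.py
```

```text
t: 29.9
tcp_pos: [0.5927, -0.2792, 0.0577]
tool_rot: [-0.0, 1.0, -0.0, 0.0]
force: [0.4, -0.2, -2.8]
finger_gap: 0.174
t29.9 tcp [ 0.5927 -0.2792  0.0577] cradle [-0.0131 -0.4835  0.0577] F [ 0.4 -0.2 -2.8] gap 0.174 yaw -180.0 tilt [-0.001 -0.   ]
```

Lower the last 2–3 mm to contact, then release to half-open and rise.

```bash

python3 -m inch '[[1,[0,0,0.02],[0,0,0]],[1,[0,0,0.03],[0,0,0]],[1,[0,0,0.03],[0,0,0]]]'; python3 st.py
python3 -m inch '[[0,[0,0,0],[0,0,0]],[0,[0,0,0],[0,0,0]],[0,[0,0,0],[0,0,0]],[0,[0,0,0],[0,0,0]],[0,[0,0,-0.2],[0,0,0]],[0,[0,0,-0.6],[0,0,0]],[0,[0,0,-1],[0,0,0]],[0,[0,0,-1],[0,0,0]]]'
python3 -m inch '[[0,[0,0.4,-0.1],[0,0,0]],[0,[0,0.9,-0.3],[0,0,0]],[0,[0.1,1,-0.4],[0,0,0]],[0,[0.1,1,-0.4],[0,0,0]]]'; 
python3 -m inch '[[0,[0,0.4,-0.1],[0,0,0]],[0,[0,0.9,-0.3],[0,0,0]],[0,[0,1,-0.3],[0,0,0]],[0,[0,1,-0.3],[0,0,0]]]';python3 -m inch '[[0,[0,0.4,0],[0,0,0]],[0,[0,0.9,0],[0,0,0]],[0,[0,1,0],[0,0,0]],[0,[0,1,0],[0,0,0]]]'; 
python3 - <<'E'
from h import *
st();im=tray(save="pics/t7.png");plan([.593,.1684,.16],np.pi+CY)
cv2.imwrite("pics/t7.png",cv2.resize(im[110:260,90:430],None,fx=2.3,fy=2.3))
E
```

```text
t: 30.2
tcp_pos: [0.5928, -0.2795, 0.0552]
tool_rot: [-0.0, 1.0, -0.0, 0.001]
force: [-1.7, 0.5, 1.2]
finger_gap: 0.174
t30.2 tcp [ 0.5928 -0.2795  0.0552] cradle [-0.0131 -0.4838  0.0552] F [-1.7  0.5  1.2] gap 0.174 yaw -180.0 tilt [-0.001 -0.001]
t: 31.0
tcp_pos: [0.596, -0.2815, 0.1607]
tool_rot: [-0.0, 1.0, -0.004, 0.005]
force: [0.8, -0.5, 1.3]
finger_gap: 0.501
t: 31.4
tcp_pos: [0.5817, -0.1766, 0.1952]
tool_rot: [-0.002, 1.0, 0.0, 0.0]
force: [0.5, -0.4, -0.2]
finger_gap: 0.499
t: 31.8
tcp_pos: [0.5825, -0.0781, 0.2239]
tool_rot: [-0.001, 1.0, -0.0, 0.0]
force: [-1.0, -0.1, 0.2]
finger_gap: 0.503
t: 32.2
tcp_pos: [0.5822, 0.0208, 0.2231]
tool_rot: [-0.001, 1.0, -0.0, -0.001]
force: [-0.1, 0.1, -0.4]
finger_gap: 0.503
t32.2 tcp [0.5822 0.0208 0.2231] cradle [-0.0166 -0.1834  0.2231] F [-0.1  0.1 -0.4] gap 0.503 yaw -179.9 tilt [ 0.001 -0.001]
tray ((0.6053162217140198, -0.2792735993862152), (0.04574335366487503, 0.12940455973148346), 89.33683776855469) 925
shift [-0.107  1.488  0.631] turn [-0.0002 -0.0001 -0.0036] n 2
```

View pics/t7.png

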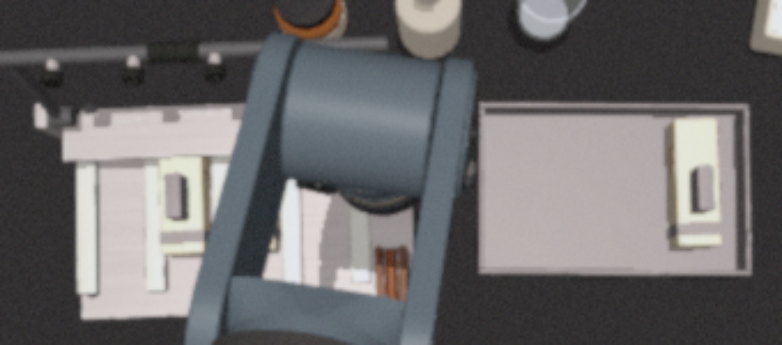

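The first cartridge lies flat in the tray at (695,182). Next is lane −35.

```bash

python3 -m inch '[[0,[0,0.4,0],[0,0,-0.0036]],[0,[-0.1,0.9,0],[0,0,-0.0036]],[0,[-0.1,1,0],[0,0,-0.0036]],[0,[-0.1,1,0],[0,0,-0.0036]]]'
python3 -m inch '[[0,[0,0.3,0],[0,0,0]],[0,[0,0.48,0],[0,0,0]],[0,[0,0.48,0.3],[0,0,0]],[0,[0,0.48,0.6],[0,0,0]],[0,[0,0.48,0.6],[0,0,0]]]'
python3 - <<'E'
from h import *
st();plan([.593,.1684,.061],np.pi+CY)
c=cam("wrist");im,d=snapshot("wrist");cv2.imwrite("pics/w8.png",im)
E
```

```text
t: 32.65
tcp_pos: [0.5926, 0.1203, 0.2237]
tool_rot: [-0.012, 1.0, -0.0, -0.0]
force: [-0.4, -0.1, 0.4]
finger_gap: 0.499
t: 33.15
tcp_pos: [0.588, 0.167, 0.1602]
tool_rot: [-0.011, 1.0, -0.001, -0.005]
force: [-1.6, -1.0, 0.1]
finger_gap: 0.498
t33.1 tcp [0.588  0.167  0.1602] cradle [-0.0074 -0.0373  0.1602] F [-1.6 -1.   0.1] gap 0.498 yaw -178.7 tilt [ 0.009 -0.002]
shift [-0.06   0.014  0.992] turn [-0.0003 -0.0015 -0.0002] n 1
```

View pics/w8.png

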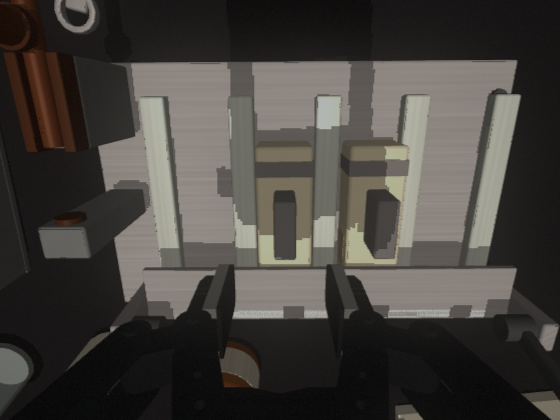

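```bash

python3 -m inch '[[0,[-0.02,0.01,0.1],[0,0,0]],[0,[-0.02,0.01,0.4],[0,0,0]],[0,[-0.02,0.01,0.7],[0,0,0]],[0,[-0.02,0.01,0.98],[0,0,0]],[0,[-0.02,0.01,0.98],[0,0,0]],[1,[-0.02,0.01,0.98],[0,0,0]],[1,[-0.02,0.01,0.98],[0,0,0]],[1,[-0.02,0.01,0.98],[0,0,0]],[1,[-0.02,0.01,0.98],[0,0,0]],[1,[-0.02,0.01,0.98],[0,0,0]]]' 60
python3 st.py
python3 -m inch '[[1,[0.1,0,-0.01],[0,0,0]],[1,[0.2,0,-0.01],[0,0,0]],[1,[0.3,0,-0.01],[0,0,0]],[1,[0.4,0,-0.01],[0,0,0]],[1,[0.5,0,-0.01],[0,0,0]],[1,[0.58,0,-0.01],[0,0,0]],[1,[0.58,0,-0.01],[0,0,0]]]';python3 st.py
python3 - <<'E'
from h import *
im,d=snapshot("side");cv2.imwrite("pics/s9.png",cv2.resize(im[150:405,130:400],None,fx=2.2,fy=2.2))
E
```

```text
t: 34.2
tcp_pos: [0.5949, 0.1703, 0.0684]
tool_rot: [-0.012, 1.0, 0.0, 0.002]
force: [1.2, 0.2, 6.2]
finger_gap: 0.171
t34.2 tcp [0.5949 0.1703 0.0684] cradle [-0.0004 -0.0342  0.0684] F [1.2 0.2 6.2] gap 0.171 yaw -178.7 tilt [-0.005  0.   ]
t: 34.9
tcp_pos: [0.5348, 0.1688, 0.0684]
tool_rot: [-0.012, 1.0, 0.0, 0.001]
force: [2.5, 0.8, 7.9]
finger_gap: 0.163
t34.9 tcp [0.5348 0.1688 0.0684] cradle [-0.0605 -0.0343  0.0684] F [2.5 0.8 7.9] gap 0.163 yaw -178.7 tilt [-0.002  0.   ]
```

View pics/s9.png

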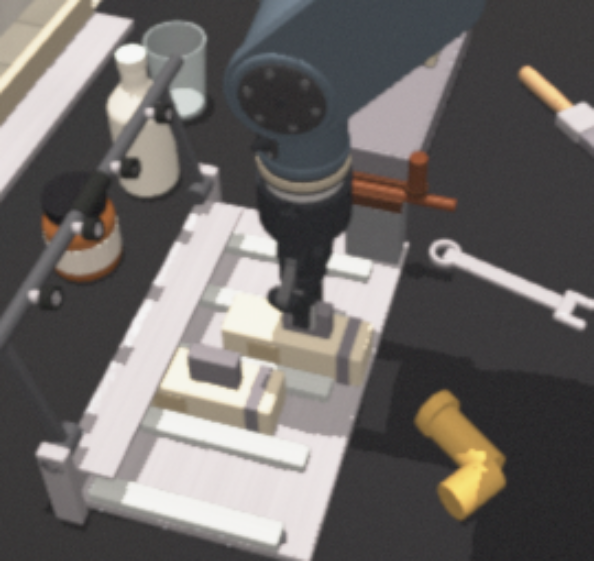

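Grip is a bit high on the fin (TCP 68 mm); I'll regrip lower.

```bash

python3 -m inch '[[0,[0,0,0],[0,0,0]],[0,[0,0,0],[0,0,0]],[0,[0,0,0],[0,0,0]],[0,[0,0,0.08],[0,0,0]],[0,[0,0,0.08],[0,0,0]],[1,[0,0,0.08],[0,0,0]],[1,[0,0,0.08],[0,0,0]],[1,[0,0,0.08],[0,0,0]],[1,[0,0,0.08],[0,0,0]],[1,[0,0,0.08],[0,0,0]]]' 60
python3 st.py
python3 -m inch '[[1,[0,0,-0.2],[0,0,0]],[1,[0,0,-0.4],[0,0,0]],[1,[0,0,-0.7],[0,0,0]],[1,[0,0,-1],[0,0,0]],[1,[0,0,-1],[0,0,0]]]';python3 st.py
python3 -m inch '[[1,[0,0,-0.3],[0,0,0]],[1,[0,0,-0.6],[0,0,0]],[1,[0,0,-0.6],[0,0,0]]]';python3 st.py
python3 - <<'E'
from h import *
im=tray();cv2.imwrite("pics/t10.png",cv2.resize(im[110:260,90:430],None,fx=2.3,fy=2.3))
plan([.588,-.197,.22],np.pi)
E
```

```text
t: 35.95
tcp_pos: [0.5349, 0.1687, 0.0591]
tool_rot: [-0.012, 1.0, 0.0, -0.0]
force: [0.2, 1.8, -2.1]
finger_gap: 0.176
t36.0 tcp [0.5349 0.1687 0.0591] cradle [-0.0604 -0.0344  0.0591] F [ 0.2  1.8 -2.1] gap 0.176 yaw -178.7 tilt [0. 0.]
t: 36.45
tcp_pos: [0.5376, 0.1689, 0.1628]
tool_rot: [-0.012, 1.0, 0.0, 0.004]
force: [0.8, 0.9, -2.6]
finger_gap: 0.176
t36.5 tcp [0.5376 0.1689 0.1628] cradle [-0.0577 -0.0342  0.1628] F [ 0.8  0.9 -2.6] gap 0.176 yaw -178.7 tilt [-0.008  0.001]
t: 36.75
tcp_pos: [0.5371, 0.1688, 0.2216]
tool_rot: [-0.012, 1.0, 0.0, 0.003]
force: [1.1, -0.1, -3.0]
finger_gap: 0.172
t36.8 tcp [0.5371 0.1688 0.2216] cradle [-0.0582 -0.0343  0.2216] F [ 1.1 -0.1 -3. ] gap 0.172 yaw -178.7 tilt [-0.007  0.001]
tray ((0.5908986330032349, -0.30139651894569397), (0.12932783365249634, 0.04600556939840317), 0.3078620433807373) 926
shift [-0.439 -3.668 -0.004] turn [0.     0.0004 0.0037] n 4
```

View pics/t10.png

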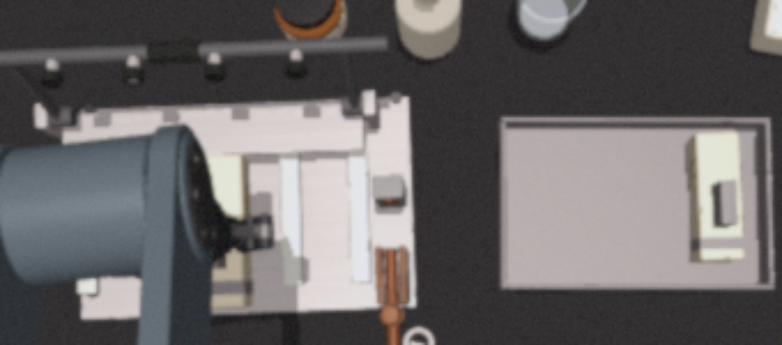

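The tray has been knocked aside: its left edge is now at 500 (was 480) and its top edge at 118 (was 102). I'll measure it again.

```bash
python3 - <<'E'
from h import *
c=cam("top");im,d=snapshot("top");P=pts("top",d,c)
m=(P[...,2]>.025)&(P[...,2]<.055)&(P[...,1]<-.06)&(P[...,1]>-.4)&(P[...,0]>.45)&(P[...,0]<.69)
print(cv2.minAreaRect(P[m][:,:2].astype(np.float32)),m.sum())
plan([.579,-.217,.22],np.pi)
E
```

```text
((0.5853315591812134, -0.218496173620224), (0.2749131917953491, 0.17393003404140472), 89.02786254882812) 1960
shift [-0.359 -3.864 -0.019] turn [-0.     -0.0002  0.0037] n 4
```

```bash

python3 -m inch '[[1,[-0.05,-0.3,0],[0,0,0.0037]],[1,[-0.1,-0.65,0],[0,0,0.0037]],[1,[-0.1,-1,0],[0,0,0.0037]],[1,[-0.1,-1,0],[0,0,0.0037]]]'
python3 -m inch '[[1,[-0.05,-0.3,0],[0,0,0]],[1,[-0.1,-0.65,0],[0,0,0]],[1,[-0.12,-1,0],[0,0,0]],[1,[-0.12,-1,0],[0,0,0]]]'
python3 -m inch '[[1,[-0.03,-0.3,0],[0,0,0]],[1,[-0.08,-0.65,0],[0,0,0]],[1,[-0.08,-1,0],[0,0,0]],[1,[-0.08,-1,0],[0,0,0]]]'
python3 - <<'E'
from h import *
st();plan([.575,-.2185,.12],np.pi)
tray(save="pics/t11.png")
E
```

```text
t: 37.25
tcp_pos: [0.5462, 0.0651, 0.2164]
tool_rot: [0.002, 1.0, -0.001, -0.003]
force: [0.2, 0.1, -3.1]
finger_gap: 0.173
t: 37.65
tcp_pos: [0.559, -0.0346, 0.2169]
tool_rot: [0.002, 1.0, -0.001, -0.001]
force: [0.5, 0.9, -2.3]
finger_gap: 0.174
t: 38.05
tcp_pos: [0.5671, -0.1343, 0.2172]
tool_rot: [0.002, 1.0, -0.0, -0.001]
force: [-0.2, 1.0, -3.2]
finger_gap: 0.174
t38.0 tcp [ 0.5671 -0.1343  0.2172] cradle [-0.0353 -0.3381  0.2172] F [-0.2  1.  -3.2] gap 0.174 yaw 179.8 tilt [ 0.002 -0.001]
shift [-0.084 -0.841  0.973] turn [-0.0001 -0.0003 -0.0006] n 1
tray ((0.5638233423233032, -0.35314056277275085), (0.04096793383359909, 0.14892402291297913), 72.50699615478516) 217
```

View pics/t11.png

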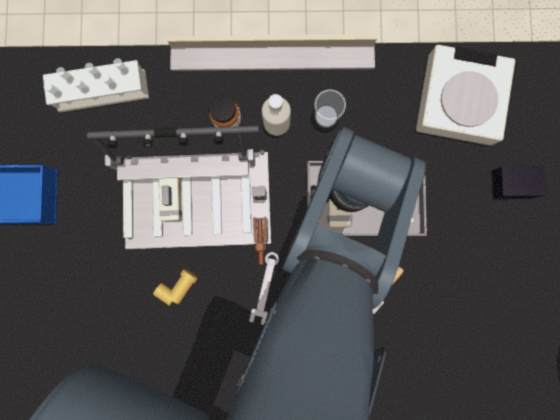

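```bash

python3 -m inch '[[1,[-0.08,-0.4,0],[0,0,0]],[1,[-0.08,-0.83,0],[0,0,0]],[1,[-0.08,-0.83,0.3],[0,0,0]],[1,[-0.08,-0.83,0.6],[0,0,0]],[1,[-0.08,-0.83,0.97],[0,0,0]],[1,[-0.08,-0.83,0.97],[0,0,0]],[1,[-0.08,-0.83,0.97],[0,0,0]]]'
python3 -m inch '[[1,[0,0,0.2],[0,0,0]],[1,[0,0,0.4],[0,0,0]],[1,[0,0,0.55],[0,0,0]],[1,[0,0,0.64],[0,0,0]],[1,[0,0,0.66],[0,0,0]],[1,[0,0,0.66],[0,0,0]]]'; python3 st.py
```

```text
t: 38.8
tcp_pos: [0.5746, -0.2122, 0.1211]
tool_rot: [-0.001, 1.0, 0.001, -0.002]
force: [0.3, 0.7, -3.2]
finger_gap: 0.174
t: 39.4
tcp_pos: [0.5757, -0.2142, 0.0567]
tool_rot: [0.0, 1.0, -0.0, 0.0]
force: [1.1, -0.2, -3.2]
finger_gap: 0.17
t39.4 tcp [ 0.5757 -0.2142  0.0567] cradle [-0.0286 -0.4182  0.0567] F [ 1.1 -0.2 -3.2] gap 0.17 yaw 180.0 tilt [-0.001 -0.   ]
```

```bash

python3 -m inch '[[1,[0,0,0.02],[0,0,0]],[1,[0,0,0.04],[0,0,0]],[1,[0,0,0.06],[0,0,0]],[1,[0,0,0.06],[0,0,0]]]'; python3 st.py
python3 -m inch '[[0,[0,0,0],[0,0,0]],[0,[0,0,0],[0,0,0]],[0,[0,0,0],[0,0,0]],[0,[0,0,0],[0,0,0]],[0,[0,0,-0.2],[0,0,0]],[0,[0,0,-0.6],[0,0,0]],[0,[0,0,-1],[0,0,0]],[0,[0,0,-1],[0,0,0]]]'
python3 -m inch '[[0,[0,0.4,-0.1],[0,0,0]],[0,[0,0.9,-0.3],[0,0,0]],[0,[0,1,-0.5],[0,0,0]],[0,[0,1,-0.5],[0,0,0]]]'; 
python3 -m inch '[[0,[0,0.4,-0.1],[0,0,0]],[0,[0,0.9,-0.2],[0,0,0]],[0,[0,1,-0.2],[0,0,0]],[0,[0,1,-0.2],[0,0,0]]]';python3 -m inch '[[0,[0,0.4,0],[0,0,0]],[0,[0,0.9,0],[0,0,0]],[0,[0,1,0],[0,0,0]],[0,[0,1,0],[0,0,0]]]'; 
python3 - <<'E'
from h import *
st();im=tray();plan([.592,.238,.22],np.pi+CY)
cv2.imwrite("pics/t12.png",cv2.resize(im[110:260,90:430],None,fx=2.3,fy=2.3))
E
```

```text
t: 39.8
tcp_pos: [0.5758, -0.2144, 0.0521]
tool_rot: [0.0, 1.0, -0.0, 0.001]
force: [-1.0, 1.3, 4.9]
finger_gap: 0.171
t39.8 tcp [ 0.5758 -0.2144  0.0521] cradle [-0.0285 -0.4184  0.0521] F [-1.   1.3  4.9] gap 0.171 yaw 180.0 tilt [-0.001 -0.001]
t: 40.6
tcp_pos: [0.5789, -0.2162, 0.156]
tool_rot: [0.0, 1.0, -0.003, 0.005]
force: [1.3, -1.3, 1.0]
finger_gap: 0.494
t: 41.0
tcp_pos: [0.5765, -0.1122, 0.2022]
tool_rot: [-0.002, 1.0, -0.001, 0.002]
force: [1.0, -0.5, 0.6]
finger_gap: 0.5
t: 41.4
tcp_pos: [0.575, -0.0134, 0.2192]
tool_rot: [-0.001, 1.0, -0.0, -0.001]
force: [0.6, 0.6, 0.3]
finger_gap: 0.499
t: 41.8
tcp_pos: [0.5753, 0.0856, 0.2191]
tool_rot: [-0.001, 1.0, -0.0, -0.001]
force: [-0.5, -1.6, -1.4]
finger_gap: 0.499
t41.8 tcp [0.5753 0.0856 0.2191] cradle [-0.022  -0.1185  0.2191] F [-0.5 -1.6 -1.4] gap 0.499 yaw -179.9 tilt [ 0.001 -0.001]
tray ((0.585215151309967, -0.21510691940784454), (0.12931039929389954, 0.045239269733428955), 0.44681504368782043) 928
shift [-0.165  1.536 -0.009] turn [-0.0002 -0.0002 -0.0037] n 2
```

View pics/t12.png

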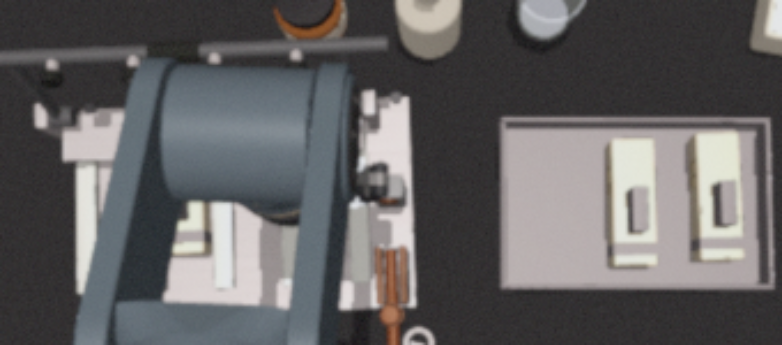

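Two cartridges are in the tray, at (632,200) and (717,195). The third is in lane +35.

```bash

python3 -m inch '[[0,[0,0.4,0],[0,0,-0.0037]],[0,[-0.1,0.9,0],[0,0,-0.0037]],[0,[-0.15,1,0],[0,0,-0.0037]],[0,[-0.15,1,0],[0,0,-0.0037]]]'
python3 -m inch '[[0,[0,0.3,0],[0,0,0]],[0,[0,0.53,0],[0,0,0]],[0,[0,0.53,0.3],[0,0,0]],[0,[0,0.53,0.6],[0,0,0]],[0,[0,0.53,0.6],[0,0,0]],[0,[0,0.53,0.6],[0,0,0]]]'
python3 - <<'E'
from h import *
st();plan([.592,.238,.058],np.pi+CY)
c=cam("wrist");im,d=snapshot("wrist");cv2.imwrite("pics/w13.png",im)
E
```

```text
t: 42.25
tcp_pos: [0.5915, 0.1852, 0.2198]
tool_rot: [-0.012, 1.0, -0.0, 0.0]
force: [0.0, -0.2, 0.4]
finger_gap: 0.496
t: 42.85
tcp_pos: [0.5894, 0.2365, 0.16]
tool_rot: [-0.01, 1.0, -0.001, -0.001]
force: [-0.1, -0.4, 1.2]
finger_gap: 0.5
t42.9 tcp [0.5894 0.2365 0.16  ] cradle [-0.0044  0.0321  0.16  ] F [-0.1 -0.4  1.2] gap 0.5 yaw -178.8 tilt [ 0.002 -0.001]
shift [-0.028  0.015  1.019] turn [-0.0002 -0.0002 -0.0004] n 2
```

View pics/w13.png

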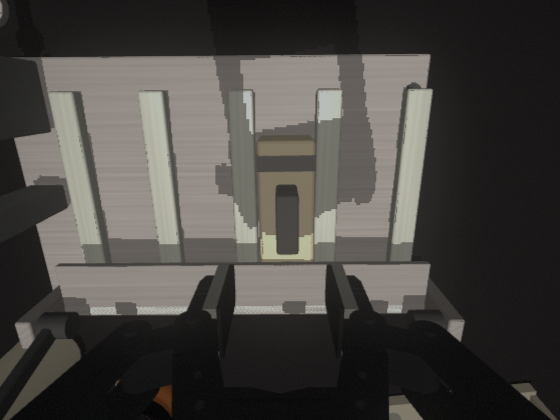

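```bash

python3 -m inch '[[0,[-0.02,0.02,0.1],[0,0,0]],[0,[-0.02,0.02,0.4],[0,0,0]],[0,[-0.02,0.02,0.7],[0,0,0]],[0,[-0.02,0.02,1],[0,0,0]],[0,[-0.02,0.02,1],[0,0,0]],[0,[-0.02,0.02,1],[0,0,0]],[1,[-0.02,0.02,1],[0,0,0]],[1,[-0.02,0.02,1],[0,0,0]],[1,[-0.02,0.02,1],[0,0,0]],[1,[-0.02,0.02,1],[0,0,0]],[1,[-0.02,0.02,1],[0,0,0]]]' 60
python3 st.py
python3 -m inch '[[1,[0.1,0,-0.01],[0,0,0]],[1,[0.2,0,-0.01],[0,0,0]],[1,[0.3,0,-0.01],[0,0,0]],[1,[0.4,0,-0.01],[0,0,0]],[1,[0.5,0,-0.01],[0,0,0]],[1,[0.58,0,-0.01],[0,0,0]],[1,[0.58,0,-0.01],[0,0,0]]]';python3 st.py
python3 - <<'E'
from h import *
im,d=snapshot("side");cv2.imwrite("pics/s14.png",cv2.resize(im[150:405,130:400],None,fx=2.2,fy=2.2))
E
```

```text
t: 44.0
tcp_pos: [0.5927, 0.2415, 0.0625]
tool_rot: [-0.012, 1.0, 0.001, 0.002]
force: [0.4, 1.5, 6.5]
finger_gap: 0.172
t44.0 tcp [0.5927 0.2415 0.0625] cradle [-0.0009  0.037   0.0625] F [0.4 1.5 6.5] gap 0.172 yaw -178.7 tilt [-0.005  0.001]
t: 44.7
tcp_pos: [0.533, 0.2399, 0.0625]
tool_rot: [-0.012, 1.0, 0.0, 0.001]
force: [1.5, 0.6, 8.0]
finger_gap: 0.169
t44.7 tcp [0.533  0.2399 0.0625] cradle [-0.0607  0.0369  0.0625] F [1.5 0.6 8. ] gap 0.169 yaw -178.7 tilt [-0.003  0.001]
```

View pics/s14.png

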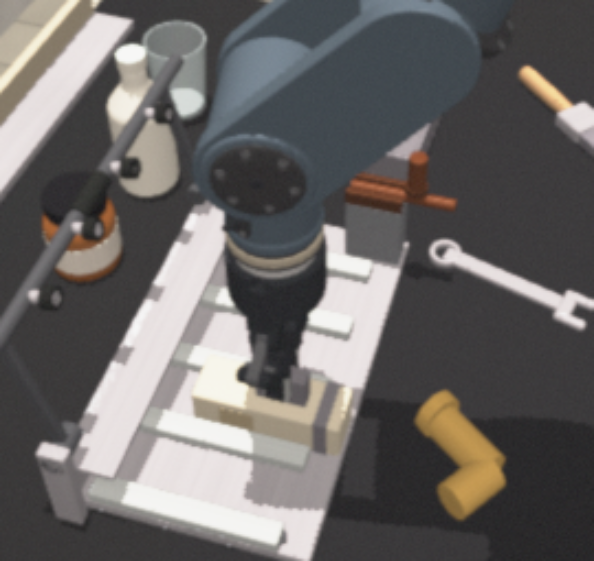

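```bash

python3 -m inch '[[1,[0,0,-0.2],[0,0,0]],[1,[0,0,-0.4],[0,0,0]],[1,[0,0,-0.7],[0,0,0]],[1,[0,0,-1],[0,0,0]],[1,[0,0,-1],[0,0,0]]]'
python3 -m inch '[[1,[0,-0.1,-0.3],[0,0,0]],[1,[0,-0.3,-0.6],[0,0,0]],[1,[-0.05,-0.7,-0.6],[0,0,0.0037]],[1,[-0.1,-1,-0.6],[0,0,0.0037]],[1,[-0.1,-1,-0.6],[0,0,0.0037]]]';python3 st.py
python3 -m inch '[[1,[-0.05,-0.3,0],[0,0,0]],[1,[-0.1,-0.65,0],[0,0,0]],[1,[-0.15,-1,0],[0,0,0]],[1,[-0.15,-1,0],[0,0,0]]]'
python3 -m inch '[[1,[-0.05,-0.3,0],[0,0,0]],[1,[-0.1,-0.65,0],[0,0,0]],[1,[-0.15,-1,0],[0,0,0]],[1,[-0.15,-1,0],[0,0,0]]]'
python3 - <<'E'
from h import *
st();plan([.576,-.139,.12],np.pi)
tray(save="pics/t15.png")
E
```

```text
t: 45.25
tcp_pos: [0.5325, 0.2399, 0.1634]
tool_rot: [-0.012, 1.0, 0.0, 0.001]
force: [0.8, 0.4, -2.7]
finger_gap: 0.173
t: 45.75
tcp_pos: [0.5432, 0.1365, 0.2187]
tool_rot: [0.002, 1.0, -0.001, -0.003]
force: [-0.1, 0.2, -2.4]
finger_gap: 0.169
t45.8 tcp [0.5432 0.1365 0.2187] cradle [-0.0529 -0.0668  0.2187] F [-0.1  0.2 -2.4] gap 0.169 yaw 179.8 tilt [ 0.006 -0.002]
t: 46.15
tcp_pos: [0.559, 0.0369, 0.2188]
tool_rot: [0.002, 1.0, -0.0, -0.002]
force: [0.3, -0.6, -2.6]
finger_gap: 0.171
t: 46.55
tcp_pos: [0.5748, -0.0627, 0.2191]
tool_rot: [0.002, 1.0, -0.0, -0.001]
force: [-0.0, 0.3, -2.3]
finger_gap: 0.169
t46.5 tcp [ 0.5748 -0.0627  0.2191] cradle [-0.026  -0.2667  0.2191] F [-0.   0.3 -2.3] gap 0.169 yaw 179.8 tilt [ 0.003 -0.   ]
shift [-0.018 -0.762  0.992] turn [-0.     -0.0005 -0.0006] n 1
tray ((0.5909626483917236, -0.3016262948513031), (0.12945014238357544, 0.045707304030656815), 0.7806226015090942) 920
```

View pics/t15.png

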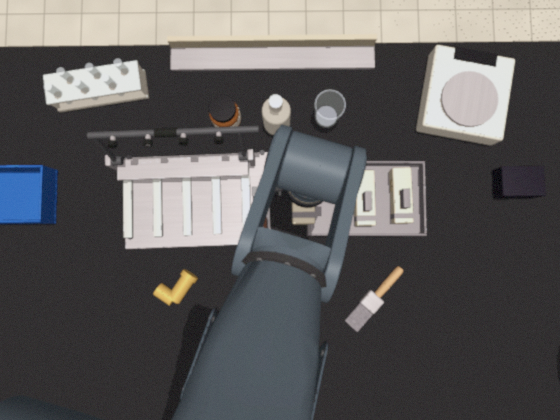

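```bash

python3 -m inch '[[1,[0,-0.4,0],[0,0,0]],[1,[0,-0.75,0],[0,0,0]],[1,[0,-0.75,0.3],[0,0,0]],[1,[0,-0.75,0.6],[0,0,0]],[1,[0,-0.75,0.98],[0,0,0]],[1,[0,-0.75,0.98],[0,0,0]],[1,[0,-0.75,0.98],[0,0,0]]]'
python3 -m inch '[[1,[0,0,0.2],[0,0,0]],[1,[0,0,0.4],[0,0,0]],[1,[0,0,0.55],[0,0,0]],[1,[0,0,0.62],[0,0,0]],[1,[0,0,0.62],[0,0,0]],[1,[0,0,0.62],[0,0,0]]]'; python3 st.py
```

```text
t: 47.3
tcp_pos: [0.5741, -0.1331, 0.1222]
tool_rot: [-0.001, 1.0, 0.001, -0.002]
force: [-0.4, 1.0, -3.0]
finger_gap: 0.17
t: 47.9
tcp_pos: [0.5764, -0.1353, 0.0627]
tool_rot: [-0.0, 1.0, -0.0, 0.001]
force: [0.1, 0.2, -2.3]
finger_gap: 0.169
t47.9 tcp [ 0.5764 -0.1353  0.0627] cradle [-0.026  -0.3393  0.0627] F [ 0.1  0.2 -2.3] gap 0.169 yaw -180.0 tilt [-0.002 -0.001]
```

```bash

python3 -m inch '[[1,[0,-0.02,0.03],[0,0,0]],[1,[0,-0.02,0.06],[0,0,0]],[1,[0,-0.02,0.08],[0,0,0]],[1,[0,-0.02,0.08],[0,0,0]]]'; python3 st.py
python3 -m inch '[[0,[0,0,0],[0,0,0]],[0,[0,0,0],[0,0,0]],[0,[0,0,0],[0,0,0]],[0,[0,0,0],[0,0,0]],[0,[0,0,-0.2],[0,0,0]],[0,[0,0,-0.6],[0,0,0]],[0,[0,0,-1],[0,0,0]],[0,[0,0,-1],[0,0,0]]]'
python3 -m inch '[[-1,[0,0.4,-0.1],[0,0,0]],[-1,[0,0.9,-0.5],[0,0,0]],[-1,[0,1,-1],[0,0,0]],[-1,[0,1,-1],[0,0,0]]]'; 
python3 -m inch '[[-1,[0,0.4,0],[0,0,0]],[-1,[0,0.9,0],[0,0,0]],[-1,[0,1,0],[0,0,0]],[-1,[0,1,0],[0,0,0]]]'
python3 -m inch '[[-1,[0,0.4,0],[0,0,0]],[-1,[0,0.9,0],[0,0,0]],[-1,[0,1,0],[0,0,0]],[-1,[0,1,0],[0,0,0]]]'; 
python3 - <<'E'
from h import *
st();im=tray()
cv2.imwrite("pics/t16.png",cv2.resize(im[110:260,90:430],None,fx=2.3,fy=2.3))
im,_=snapshot("side");cv2.imwrite("pics/s16.png",im)
E
```

```text
t: 48.3
tcp_pos: [0.576, -0.1377, 0.0555]
tool_rot: [0.0, 1.0, -0.001, 0.001]
force: [-2.8, 0.6, 10.3]
finger_gap: 0.175
t48.3 tcp [ 0.576  -0.1377  0.0555] cradle [-0.0265 -0.3417  0.0555] F [-2.8  0.6 10.3] gap 0.175 yaw 180.0 tilt [-0.002 -0.001]
t: 49.1
tcp_pos: [0.5791, -0.1387, 0.1585]
tool_rot: [-0.0, 1.0, -0.002, 0.005]
force: [0.5, -0.5, -0.8]
finger_gap: 0.497
t: 49.5
tcp_pos: [0.5775, -0.0354, 0.2572]
tool_rot: [-0.001, 1.0, -0.001, 0.004]
force: [0.9, -0.4, -0.6]
finger_gap: 1.001
t: 49.9
tcp_pos: [0.5747, 0.0643, 0.2522]
tool_rot: [-0.002, 1.0, -0.0, -0.001]
force: [0.6, 0.0, 0.3]
finger_gap: 1.002
t: 50.3
tcp_pos: [0.5754, 0.1628, 0.2524]
tool_rot: [-0.001, 1.0, -0.0, -0.0]
force: [0.1, -0.6, -0.9]
finger_gap: 0.998
t50.3 tcp [0.5754 0.1628 0.2524] cradle [-0.0201 -0.0412  0.2524] F [ 0.1 -0.6 -0.9] gap 0.998 yaw -179.9 tilt [ 0.001 -0.001]
tray ((0.5849029421806335, -0.21496248245239258), (0.12891355156898499, 0.045111145824193954), 0.5532066226005554) 929
```

View pics/t16.png

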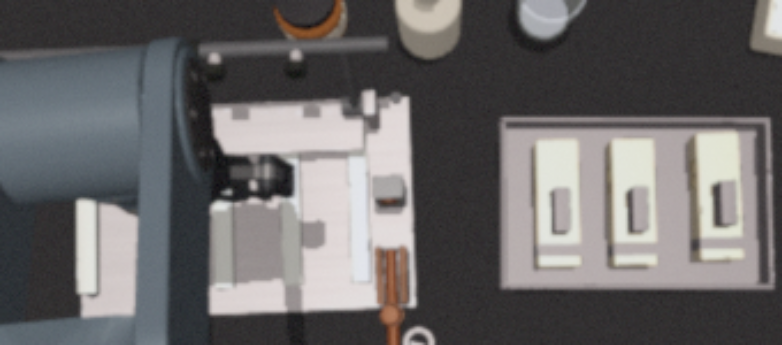

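View pics/s16.png

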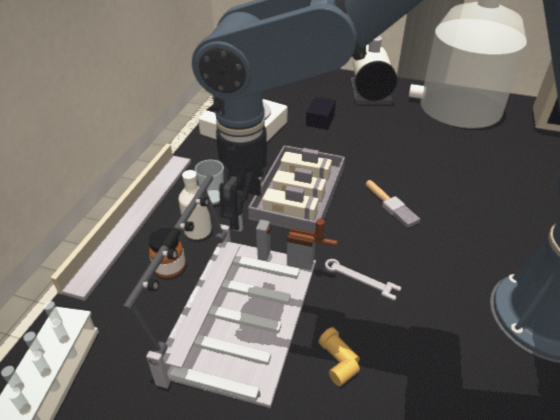

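```bash

python3 -m inch '[[-1,[0,0.2,-0.1],[0,0,0.05]],[-1,[0,0.4,-0.2],[0,0,0.1]],[-1,[0,0.45,-0.2],[0,0,0.15]],[-1,[0,0.45,-0.2],[0,0,0.2]],[-1,[0,0.45,-0.2],[0,0,0.246]],[-1,[0,0.45,-0.2],[0,0,0.246]],[-1,[0,0.45,-0.2],[0,0,0.246]],[-1,[0,0.45,-0.2],[0,0,0.246]],[-1,[0,0.45,-0.2],[0,0,0.246]],[-1,[0,0.45,-0.2],[0,0,0.246]],[-1,[0,0.45,-0.2],[0,0,0.246]],[-1,[0,0.45,-0.2],[0,0,0.246]]]' 25
python3 - <<'E'
from h import *
st();plan([.702,.210,.27],np.pi/2+CY)
c=cam("wrist");im,d=snapshot("wrist");cv2.imwrite("pics/w17.png",im);P=pts("wrist",d,c)
for n in("top",):
    c=cam(n);im,d=snapshot(n);P=pts(n,d,c)
    m=(P[...,2]>.19)&(P[...,2]<.23)&(P[...,0]>.66)&(P[...,0]<.76)&(P[...,1]>.0)&(P[...,1]<.15)
    print(m.sum(),P[m].mean(0),P[m].min(0),P[m].max(0))
E
```

```text
t: 51.6
tcp_pos: [0.5759, 0.2053, 0.273]
tool_rot: [0.699, 0.715, -0.0, 0.0]
force: [0.1, -0.0, 0.1]
finger_gap: 0.999
t51.6 tcp [0.5759 0.2053 0.273 ] cradle [-0.0186  0.0013  0.273 ] F [ 0.1 -0.   0.1] gap 0.999 yaw 91.3 tilt [-0.001 -0.   ]
shift [0.018 1.262 0.03 ] turn [-0.0001  0.0001 -0.0002] n 2
544 [0.70241791 0.08883617 0.20835984] [0.67950209 0.02477425 0.19053737] [0.7146481  0.14960732 0.21807749]
```

View pics/w17.png

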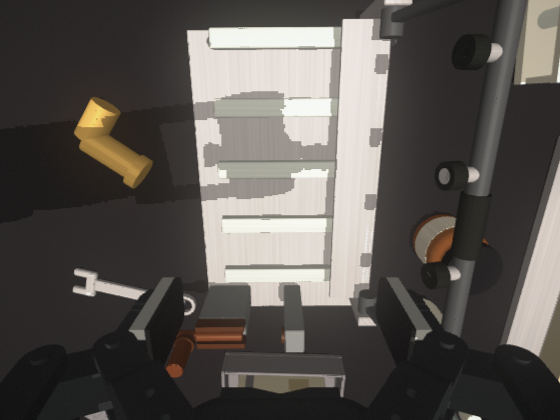

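```bash

python3 -m inch '[[-1,[0,0.4,0],[0,0,0]],[-1,[0,0.8,0],[0,0,0]],[-1,[0.02,1,0],[0,0,0]],[-1,[0.02,1,0],[0,0,0]]]' 
python3 -m inch '[[-1,[0,0.28,0],[0,0,0]],[-1,[0,0.28,0],[0,0,0]],[-1,[0,0.28,0],[0,0,0]],[-1,[0,0.28,0.3],[0,0,0]],[-1,[0,0.28,0.6],[0,0,0]],[-1,[0,0.28,0.8],[0,0,0]],[-1,[0,0.28,0.86],[0,0,0]],[-1,[0,0.28,0.86],[0,0,0]]]';python3 st.py
python3 -m inch '[[0.3,[0,0,0],[0,0,0]],[1,[0,0,0],[0,0,0]],[1,[0,0,0],[0,0,0]],[1,[0,0,0],[0,0,0]],[1,[0,0,0],[0,0,0]],[1,[0,0,0],[0,0,0]],[1,[0,0,0],[0,0,0]]]' 25;python3 st.py
```

```text
t: 52.1
tcp_pos: [0.678, 0.2111, 0.2723]
tool_rot: [0.699, 0.716, 0.0, 0.001]
force: [-1.0, -0.1, -0.6]
finger_gap: 1.0
t: 52.9
tcp_pos: [0.7019, 0.2129, 0.1866]
tool_rot: [0.698, 0.716, -0.001, -0.001]
force: [-0.4, 0.5, 0.5]
finger_gap: 0.999
t52.9 tcp [0.7019 0.2129 0.1866] cradle [0.1076 0.0059 0.1866] F [-0.4  0.5  0.5] gap 0.999 yaw 91.4 tilt [-0.    -0.003]
t: 53.6
tcp_pos: [0.7033, 0.2131, 0.1879]
tool_rot: [0.698, 0.716, 0.0, 0.0]
force: [-1.2, -0.8, 2.9]
finger_gap: 0.201
t53.6 tcp [0.7033 0.2131 0.1879] cradle [0.109  0.006  0.1879] F [-1.2 -0.8  2.9] gap 0.201 yaw 91.4 tilt [0. 0.]
```

```bash

python3 -m inch '[[1,[0,-0.125,-0.02],[0,0,0]],[1,[0,-0.25,-0.03],[0,0,0]],[1,[0,-0.37,-0.03],[0,0,0]],[1,[0,-0.5,-0.015],[0,0,0]],[1,[0,-0.62,0.01],[0,0,0]],[1,[0,-0.74,0.05],[0,0,0]],[1,[0,-0.74,0.05],[0,0,0]]]';python3 st.py
```

```text
t: 54.3
tcp_pos: [0.6306, 0.211, 0.1836]
tool_rot: [0.698, 0.716, 0.002, 0.002]
force: [1.5, -1.4, 5.3]
finger_gap: 0.2
t54.3 tcp [0.6306 0.211  0.1836] cradle [0.0363 0.0057 0.1836] F [ 1.5 -1.4  5.3] gap 0.2 yaw 91.5 tilt [-0.     0.005]
```

```bash

python3 -m inch '[[1,[0,-0.114,0.051],[0,0,0]],[1,[0,-0.222,0.113],[0,0,0]],[1,[0,-0.324,0.186],[0,0,0]],[1,[0,-0.418,0.268],[0,0,0]],[1,[0,-0.503,0.36],[0,0,0]],[1,[0,-0.579,0.459],[0,0,0]],[1,[0,-0.644,0.566],[0,0,0]],[1,[0,-0.698,0.678],[0,0,0]],[1,[0,-0.698,0.678],[0,0,0]]]';python3 st.py
```

```text
t: 55.2
tcp_pos: [0.5612, 0.2091, 0.1133]
tool_rot: [0.698, 0.716, 0.001, 0.001]
force: [6.2, -0.4, -7.1]
finger_gap: 0.203
t55.2 tcp [0.5612 0.2091 0.1133] cradle [-0.0332  0.0054  0.1133] F [ 6.2 -0.4 -7.1] gap 0.203 yaw 91.4 tilt [-0.     0.003]
```

```bash

python3 -m inch '[[1,[0,-0.045,0.118],[0,0,0]],[1,[0,-0.08,0.24],[0,0,0]],[1,[0,-0.1,0.37],[0,0,0]],[1,[0,-0.105,0.49],[0,0,0]],[1,[0,-0.105,0.49],[0,0,0]]]';python3 st.py
python3 -m inch '[[1,[0,0,0.02],[0,0,0]],[1,[0,0,0.04],[0,0,0]],[1,[0,0,0.04],[0,0,0]]]';python3 st.py
```

```text
t: 55.7
tcp_pos: [0.5496, 0.2088, 0.0635]
tool_rot: [0.698, 0.716, -0.0, 0.0]
force: [5.0, -1.6, -5.5]
finger_gap: 0.201
t55.7 tcp [0.5496 0.2088 0.0635] cradle [-0.0448  0.0054  0.0635] F [ 5.  -1.6 -5.5] gap 0.201 yaw 91.4 tilt [-0. -0.]
t: 56.0
tcp_pos: [0.5496, 0.2088, 0.0616]
tool_rot: [0.698, 0.716, 0.0, 0.001]
force: [2.8, -3.9, -0.3]
finger_gap: 0.196
t56.0 tcp [0.5496 0.2088 0.0616] cradle [-0.0448  0.0054  0.0616] F [ 2.8 -3.9 -0.3] gap 0.196 yaw 91.4 tilt [-0.     0.001]
```

```bash

python3 -m inch '[[1,[0,0,0.02],[0,0,0]],[1,[0,0,0.03],[0,0,0]],[1,[0,0,0.03],[0,0,0]]]';python3 st.py
python3 -m inch '[[-1,[0,0,-0.02],[0,0,0]],[-1,[0,0,-0.02],[0,0,0]],[-1,[0,0,-0.02],[0,0,0]],[-1,[0,0,-0.02],[0,0,0]],[-1,[0,0,-0.02],[0,0,0]],[-1,[0,0,-0.02],[0,0,0]],[-1,[0,0,-0.4],[0,0,0]],[-1,[0,0,-0.8],[0,0,0]],[-1,[0,0,-1],[0,0,0]],[-1,[0,0,-1],[0,0,0]]]'
python3 -m inch '[[-1,[0,0,-0.4],[0,0,0]],[-1,[-0.4,-0.4,-0.6],[0,0,0]],[-1,[-0.8,-0.75,-0.6],[0,0,0]],[-1,[-0.95,-0.75,-0.6],[0,0,0]],[-1,[-0.95,-0.75,-0.6],[0,0,0]]]'
python3 - <<'E'
from h import *
st();plan([.4746,.0302,.22],np.pi/2+CY)
im,d=snapshot("side");cv2.imwrite("pics/s18.png",cv2.resize(im[150:405,130:400],None,fx=2.2,fy=2.2))
c=cam("top");im,d=snapshot("top");P=pts("top",d,c);cv2.imwrite("pics/t18.png",im)
m=(P[...,2]>.07)&(P[...,2]<.1)&(P[...,0]>.535)&(P[...,0]<.565)&(P[...,1]>.03)&(P[...,1]<.36)
print(m.sum(),np.percentile(P[m],[5,50,95],axis=0))
z=np.load("top0.npz");P=pts("top",z["d"],c)
m=(P[...,2]>.07)&(P[...,2]<.1)&(P[...,0]>.535)&(P[...,0]<.565)&(P[...,1]>.03)&(P[...,1]<.36)
print(m.sum(),np.percentile(P[m],[5,50,95],axis=0))
E
```

```text
t: 56.3
tcp_pos: [0.5495, 0.2089, 0.0588]
tool_rot: [0.698, 0.716, 0.0, 0.001]
force: [2.4, -5.3, 2.2]
finger_gap: 0.2
t56.3 tcp [0.5495 0.2089 0.0588] cradle [-0.0449  0.0054  0.0588] F [ 2.4 -5.3  2.2] gap 0.2 yaw 91.5 tilt [-0.     0.001]
t: 57.3
tcp_pos: [0.5513, 0.2097, 0.1619]
tool_rot: [0.698, 0.716, 0.003, 0.002]
force: [0.3, 0.0, -0.7]
finger_gap: 1.001
t: 57.8
tcp_pos: [0.4739, 0.1102, 0.2175]
tool_rot: [0.699, 0.715, -0.002, -0.001]
force: [1.1, 0.0, 0.3]
finger_gap: 1.002
t57.8 tcp [0.4739 0.1102 0.2175] cradle [-0.1228 -0.0914  0.2175] F [1.1 0.  0.3] gap 1.002 yaw 91.3 tilt [-0.001 -0.004]
shift [-0.8   -0.01  -0.024] turn [-0.0006  0.0001 -0.0003] n 1
833 [[0.54160144 0.04016577 0.08424363]
 [0.55009887 0.20612776 0.08893175]
 [0.55911393 0.34705059 0.0929453 ]]
996 [[0.54141564 0.04583749 0.0823692 ]
 [0.54992288 0.19823627 0.08746732]
 [0.558921   0.3459407  0.09168041]]
```

View pics/s18.png

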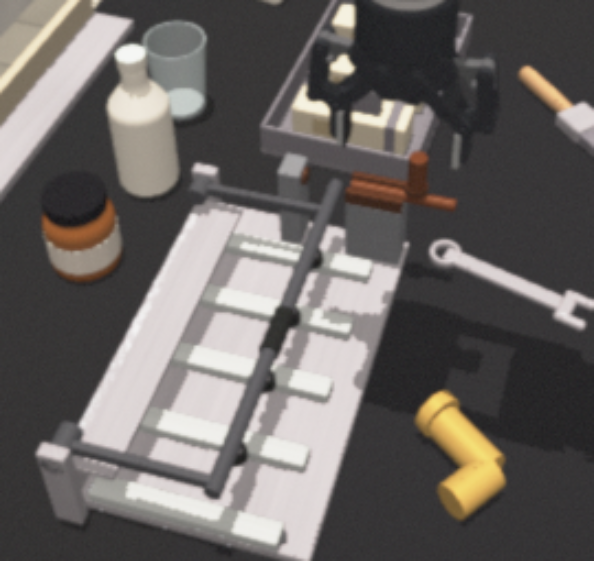

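Bar is down but reads about 1.4 mm higher than at the start. I'll press the sleeve down with shut fingers to be sure.

```bash

python3 -m inch '[[1,[0.5,0.4,0],[0,0,0]],[1,[0.95,0.76,0],[0,0,0]],[1,[0.95,0.76,0.3],[0,0,0]],[1,[0.95,0.76,0.6],[0,0,0]],[1,[0.95,0.76,0.9],[0,0,0]],[1,[0.95,0.76,0.9],[0,0,0]],[1,[0.95,0.76,0.9],[0,0,0]]]'
python3 st.py
python3 -m inch '[[1,[0,0,0.1],[0,0,0]],[1,[0,0,0.2],[0,0,0]],[1,[0,0,0.27],[0,0,0]],[1,[0,0,0.3],[0,0,0]],[1,[0,0,0.3],[0,0,0]]]';python3 st.py
```

```text
t: 58.6
tcp_pos: [0.55, 0.21, 0.1276]
tool_rot: [0.698, 0.716, -0.001, -0.001]
force: [-0.3, 0.2, 0.9]
finger_gap: -0.003
t58.6 tcp [0.55   0.21   0.1276] cradle [-0.0443  0.0066  0.1276] F [-0.3  0.2  0.9] gap -0.003 yaw 91.5 tilt [-0.    -0.002]
t: 59.1
tcp_pos: [0.5498, 0.209, 0.098]
tool_rot: [0.698, 0.716, -0.0, -0.0]
force: [-1.4, 0.1, -0.4]
finger_gap: -0.003
t59.1 tcp [0.5498 0.209  0.098 ] cradle [-0.0446  0.0056  0.098 ] F [-1.4  0.1 -0.4] gap -0.003 yaw 91.4 tilt [-0.    -0.001]
```

```bash

python3 -m inch '[[1,[0,0,0.03],[0,0,0]],[1,[0,0,0.06],[0,0,0]],[1,[0,0,0.06],[0,0,0]]]';python3 st.py
python3 -m inch '[[1,[0,0,0.01],[0,0,0]],[1,[0,0,0.02],[0,0,0]],[1,[0,0,0.02],[0,0,0]]]';python3 st.py
```

```text
t: 59.4
tcp_pos: [0.5499, 0.2091, 0.0922]
tool_rot: [0.698, 0.716, -0.0, -0.0]
force: [0.3, 0.0, 0.3]
finger_gap: 0.001
t59.4 tcp [0.5499 0.2091 0.0922] cradle [-0.0445  0.0057  0.0922] F [0.3 0.  0.3] gap 0.001 yaw 91.4 tilt [-0. -0.]
t: 59.7
tcp_pos: [0.5501, 0.2092, 0.091]
tool_rot: [0.698, 0.716, 0.0, 0.0]
force: [-1.3, -1.1, 3.8]
finger_gap: -0.002
t59.7 tcp [0.5501 0.2092 0.091 ] cradle [-0.0443  0.0057  0.091 ] F [-1.3 -1.1  3.8] gap -0.002 yaw 91.4 tilt [-0.  0.]
```

```bash

python3 -m inch '[[1,[0,0,0.01],[0,0,0]],[1,[0,0,0.015],[0,0,0]],[1,[0,0,0.015],[0,0,0]]]';python3 st.py
python3 -m inch '[[1,[0,0,-0.4],[0,0,0]],[1,[0,0,-0.9],[0,0,0]],[1,[0,0,-1],[0,0,0]],[1,[0,0,-1],[0,0,0]]]'
python3 -m inch '[[-1,[0,0,-0.3],[0,0,0]],[-1,[-0.4,-0.4,-0.3],[0,0,0]],[-1,[-0.8,-0.75,-0.3],[0,0,0]],[-1,[-0.95,-0.75,-0.3],[0,0,0]],[-1,[-0.95,-0.75,-0.3],[0,0,0]]]'
python3 -m inch '[[-1,[-0.4,0,0],[0,0,0]],[-1,[-0.84,0,0],[0,0,0]],[-1,[-0.84,0,0],[0,0,0]],[-1,[-0.84,0,0],[0,0,0]]]'
python3 - <<'E'
from h import *
st();plan([.4746,.0302,.114],np.pi/2+CY)
c=cam("wrist");im,d=snapshot("wrist");cv2.imwrite("pics/w19.png",im)
c=cam("side");im,d=snapshot("side");P=pts("side",d,c)
m=(P[...,2]>.13)&(P[...,2]<.155)&(P[...,0]>.43)&(P[...,0]<.54)&(P[...,1]>0)&(P[...,1]<.06)
print(m.sum(),P[m].mean(0))
E
```

```text
t: 60.0
tcp_pos: [0.5501, 0.2092, 0.0908]
tool_rot: [0.698, 0.716, 0.0, 0.0]
force: [-3.2, -1.5, 12.1]
finger_gap: 0.0
t60.0 tcp [0.5501 0.2092 0.0908] cradle [-0.0442  0.0058  0.0908] F [-3.2 -1.5 12.1] gap 0.0 yaw 91.4 tilt [-0.     0.001]
t: 60.4
tcp_pos: [0.5516, 0.2095, 0.1913]
tool_rot: [0.698, 0.716, 0.002, 0.002]
force: [0.9, -0.3, -0.4]
finger_gap: -0.002
t: 60.9
tcp_pos: [0.4745, 0.1103, 0.2171]
tool_rot: [0.699, 0.715, -0.002, -0.002]
force: [-0.1, 0.5, -0.0]
finger_gap: 0.849
t: 61.3
tcp_pos: [0.4796, 0.0281, 0.2178]
tool_rot: [0.699, 0.715, -0.0, -0.001]
force: [-0.4, 0.3, 0.1]
finger_gap: 1.001
t61.3 tcp [0.4796 0.0281 0.2178] cradle [-0.119  -0.1736  0.2178] F [-0.4  0.3  0.1] gap 1.001 yaw 91.3 tilt [ 0.001 -0.002]
shift [ 0.021 -0.048  1.038] turn [-0.0003 -0.0002 -0.0002] n 2
97 [0.47307892 0.03061703 0.14292407]
```

View pics/w19.png

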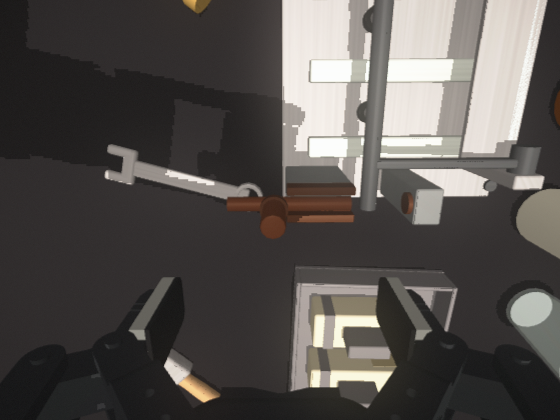

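The bar is firmly down: 12 N at sleeve-top height 91 mm. The knob shows at (273,220), as expected. I'll grip it and push home.

```bash

python3 -m inch '[[-1,[0.02,-0.05,0],[0,0,0]],[-1,[0.02,-0.05,0.4],[0,0,0]],[-1,[0.02,-0.05,0.8],[0,0,0]],[-1,[0.02,-0.05,1],[0,0,0]],[-1,[0.02,-0.05,1],[0,0,0]],[-1,[0.02,-0.05,1],[0,0,0]]]'; python3 st.py
python3 -m inch '[[1,[0,0,0.02],[0,0,0]],[1,[0,0,0.02],[0,0,0]],[1,[0,0,0.02],[0,0,0]],[1,[0,0,0.02],[0,0,0]],[1,[0,0,0.02],[0,0,0]],[1,[0,0,0.02],[0,0,0]],[1,[0,0,0.02],[0,0,0]]]' 50;python3 st.py
```

```text
t: 62.0
tcp_pos: [0.4744, 0.0311, 0.119]
tool_rot: [0.698, 0.716, -0.0, -0.0]
force: [0.1, 0.1, -0.9]
finger_gap: 0.997
t62.0 tcp [0.4744 0.0311 0.119 ] cradle [-0.1242 -0.1705  0.119 ] F [ 0.1  0.1 -0.9] gap 0.997 yaw 91.5 tilt [ 0.    -0.001]
t: 62.7
tcp_pos: [0.4746, 0.0301, 0.1175]
tool_rot: [0.698, 0.716, 0.0, 0.0]
force: [-0.6, -0.4, 5.4]
finger_gap: 0.194
t62.7 tcp [0.4746 0.0301 0.1175] cradle [-0.124  -0.1715  0.1175] F [-0.6 -0.4  5.4] gap 0.194 yaw 91.4 tilt [-0.     0.001]
```

```bash

python3 -m inch '[[1,[0,0.06,0],[0,0,0]],[1,[0,0.12,0],[0,0,0]],[1,[0,0.18,0],[0,0,0]],[1,[0,0.24,0],[0,0,0]],[1,[0,0.3,0],[0,0,0]],[1,[0,0.36,0],[0,0,0]],[1,[0,0.42,0],[0,0,0]],[1,[0,0.48,0],[0,0,0]],[1,[0,0.54,0],[0,0,0]],[1,[0,0.58,0],[0,0,0]],[1,[0,0.58,0],[0,0,0]]]';python3 st.py
python3 -m inch '[[1,[0,0.03,0],[0,0,0]],[1,[0,0.05,0],[0,0,0]],[1,[0,0.05,0],[0,0,0]]]';python3 st.py
```

```text
t: 63.8
tcp_pos: [0.5296, 0.0318, 0.1175]
tool_rot: [0.698, 0.716, -0.002, -0.002]
force: [-6.5, -0.6, 10.0]
finger_gap: 0.194
t63.8 tcp [0.5296 0.0318 0.1175] cradle [-0.069  -0.1712  0.1175] F [-6.5 -0.6 10. ] gap 0.194 yaw 91.5 tilt [ 0.    -0.006]
t: 64.1
tcp_pos: [0.5295, 0.0318, 0.1175]
tool_rot: [0.698, 0.716, -0.006, -0.006]
force: [-15.4, -3.2, 18.7]
finger_gap: 0.194
t64.1 tcp [0.5295 0.0318 0.1175] cradle [-0.069  -0.1711  0.1175] F [-15.4  -3.2  18.7] gap 0.194 yaw 91.5 tilt [ 0.    -0.017]
```

```bash

python3 -m inch '[[1,[0,-0.05,0],[0,0,0]],[-1,[0,-0.06,0],[0,0,0]],[-1,[0,-0.06,0],[0,0,0]],[-1,[0,-0.06,0],[0,0,0]],[-1,[0,-0.06,0],[0,0,0]],[-1,[0,-0.06,0],[0,0,0]],[-1,[0,-0.06,0],[0,0,0]],[-1,[0,-0.06,-0.4],[0,0,0]],[-1,[0,-0.06,-0.8],[0,0,0]],[-1,[0,-0.06,-1],[0,0,0]],[-1,[0,-0.06,-1],[0,0,0]]]';python3 st.py
python3 -m inch '[[-1,[0,-0.3,-0.3],[0,0,0]],[-1,[0,-0.8,-0.5],[0,0,0]],[-1,[0,-0.9,-0.5],[0,0,0]],[-1,[0,-0.9,-0.5],[0,0,0]]]';python3 st.py
python3 - <<'E'
from h import *
c=cam("side");im,d=snapshot("side");P=pts("side",d,c);cv2.imwrite("pics/s20.png",im)
m=(P[...,2]>.13)&(P[...,2]<.155)&(P[...,0]>.43)&(P[...,0]<.56)&(P[...,1]>0)&(P[...,1]<.06)
print("knob",m.sum(),P[m].mean(0))
c=cam("top");im,d=snapshot("top");P=pts("top",d,c);cv2.imwrite("pics/t20.png",im)
m=(P[...,2]>.07)&(P[...,2]<.1)&(P[...,0]>.535)&(P[...,0]<.565)&(P[...,1]>.045)&(P[...,1]<.36)
print("bar",m.sum(),np.percentile(P[m],[5,50,95],axis=0))
m=(P[...,2]>.025)&(P[...,2]<.055)&(P[...,1]<-.06)&(P[...,1]>-.4)&(P[...,0]>.45)&(P[...,0]<.69)
print("tray",cv2.minAreaRect(P[m][:,:2].astype(np.float32)),m.sum())
z=np.load("top0.npz")["im"]
hs=cv2.cvtColor(im,cv2.COLOR_BGR2HSV); 
m=((hs[...,2]>165)&(P[...,2]>.035)&(P[...,2]<.06)&(P[...,1]<-.06)&(P[...,1]>-.4)&(P[...,0]>.45)&(P[...,0]<.7)).astype(np.uint8)
n,L,S,C=cv2.connectedComponentsWithStats(m)
for k in range(1,n):
    if S[k,4]>100: print("cart",cv2.minAreaRect(P[L==k][:,:2].astype(np.float32)),P[L==k][:,2].mean())
E
```

```text
t: 65.2
tcp_pos: [0.5338, 0.0315, 0.2201]
tool_rot: [0.698, 0.716, 0.002, 0.003]
force: [0.2, 0.8, -0.5]
finger_gap: 1.004
t65.2 tcp [0.5338 0.0315 0.2201] cradle [-0.0648 -0.1716  0.2201] F [ 0.2  0.8 -0.5] gap 1.004 yaw 91.4 tilt [-0.001  0.008]
t: 65.6
tcp_pos: [0.4391, 0.0298, 0.2663]
tool_rot: [0.698, 0.716, -0.001, -0.001]
force: [0.3, -0.1, 0.9]
finger_gap: 1.003
t65.6 tcp [0.4391 0.0298 0.2663] cradle [-0.1595 -0.171   0.2663] F [ 0.3 -0.1  0.9] gap 1.003 yaw 91.4 tilt [ 0.    -0.002]
knob 88 [0.52770132 0.03266644 0.14310837]
bar 953 [[0.54141149 0.06041153 0.08263215]
 [0.54974679 0.20485044 0.08713033]
 [0.55862804 0.34605227 0.09093333]]
tray ((0.5851229429244995, -0.2186252325773239), (0.27500131726264954, 0.1736755520105362), 89.05708312988281) 3850
cart ((0.5910294651985168, -0.3020556569099426), (0.1293877363204956, 0.04580193758010864), 0.15263055264949799) 0.04361725738930556
cart ((0.5856636166572571, -0.13842403888702393), (0.04434268921613693, 0.12899668514728546), 89.79918670654297) 0.0438345405294372
cart ((0.5850592255592346, -0.21522963047027588), (0.12924718856811523, 0.04510447755455971), 0.41704994440078735) 0.04396536334347564
```

View pics/t20.png

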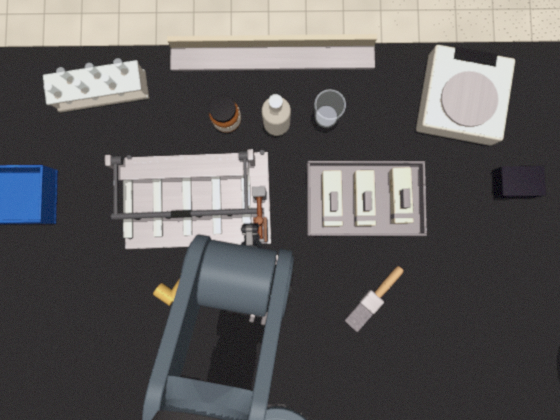

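View pics/s20.png

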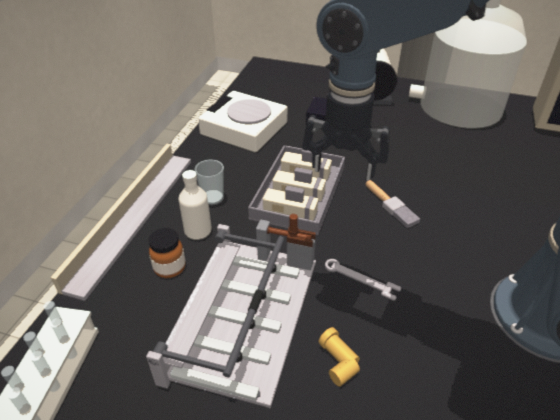

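```bash
python3 -c "
from station import *
print(sign_off())"
```

```text
the job is handed in; nothing more can be done
None
```

The job is done and handed in at about 66 s. I found three cartridges, and all three are now in the tray.

**What I did:**
- I worked the bolt with to-and-fro strokes. It ran free on the fifth pull and drew out to 55 mm.
- I lifted the bar to about 1.8 rad.
- I slid the three cartridges (lanes +35, −35 and −105 mm) clear of the hood and laid them in the tray.
- The tray was knocked about 2 to 3 cm aside after the first placing. I measured it again and adjusted the other two placings.
- I lowered the bar and pushed the bolt back to its dead stop.

**Last checks:**
- **Cartridges:** all three lie flat, about 44 mm to the block tops, and side by side. They are within 6 mm of the tray's middle along x and at about −83, +3 and +80 mm along y.
- **Bar:** it is back at its starting height, with the top-view reading within 0.5 mm.
- **Bolt:** it stopped dead at the home position found earlier. The side view puts the knob less than 1 mm from home.
- **Bystanders:** I compared them only by eye, and they look unmoved. In the last pictures the arm partly covers the elbow from above and a shadow falls across the wrench.

**What disagreed:**
- After the first lowering the bar read about 1.4 mm high. I pressed it down with shut fingers until it was firm at 12 N.
- The second cartridge was first gripped too high on its fin, so I gripped it again lower before lifting.

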